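# Park the jar shaker, clip in the specimen jars and put it back in drive

## Robot

A 6-joint arm with a two-finger parallel gripper is mounted at the origin on the work surface; the furniture and walls round the work are solid. World frame = base frame: x ahead of the robot, y to its left, z up, the work surface at z = 0. Lengths are in m, angles in rad, forces in N, time in s.
With the tool pointing down it reaches from about 0.275 to 0.725 m from the base axis. Payload 15.9 kg.
Tool frame: the origin (TCP) lies at the very end of the fingers, on their centre line; the grasp point (between the pads) lies 19 mm behind it; z points along the fingers, y is the direction in which the jaws open and shut (so a half turn about z gives the same grasp; the last joint's range is limited). The gripper opens to 85 mm and grips with 20 to 120 N. Pads are 22 mm wide; open, the fingers measure 114 mm over their backs; the gripper's body (76 mm by 85 mm) begins 54 mm behind the grasp point. The pads swing forward as they close: fully open they stand 13 mm farther back than shut.
Start: joints at [-1.345, 0.213, -0.034, 1.323, 0, 1.571], TCP at [0.112, -0.487, 0.231] pointing down, gripper open.
Joint ranges: [-2.98, 2.98], [-0.74, 1.72], [-1.14, 1.35], [-2.1, 2.04], [-1.57, 1.44], [-3.14, 3.14]. Speed limits (rad/s): [1.89, 1.89, 2.39, 2.57, 3.14, 3.14].

## Interface

Orientations are given as a rotation vector (axis times angle).
In Python, from plant import read_state, optics, sign_off gives the robot as it stands.
- The arm moves only by the shell command python3 -m crank 'ROWS' [FORCE]. ROWS is a JSON object of lists of equal length, an entry for each row: "claw": the opening, from 0 (shut) to 1 (fully open); "offset": the shift along the tool's x, y, z in mm, a list of three; "twist": the turn, a rotation vector about the tool's x, y, z in degrees, a list of three. In form: {"claw": [claw, ...], "offset": [[x, y, z], ...], "twist": [[rx, ry, rz], ...]}. A call has 1 to 5 rows; each row shifts and turns the commanded pose from where the row before left it, along the tool's axes as they then stand; what a row does not reach is not made up. A row lasts 1/8 s, in which the tool goes at most 62.5 mm and 10.7 degrees, less where a joint would pass 70% of its speed; a pose out of reach is approached as far as the arm can. A call with a gripper value outside its range is refused whole. The fingers move at their own pace and stop on an object; FORCE is the grip in N (left out, the last holds). Time passes only in rows, so rows that do not move let the fingers close. It gives the time, the measured TCP pose, the force and the opening at its end, in the units of the state.
- read_state(): the state, without advancing time (a new reading comes with each control period).
- optics.camera(name): name is "side" or "top" or "wrist"; returns a dict with "image" (384x512x3 uint8, red, green, blue), "z_map" (384x512 float32, m along the optical axis (not along the pixel's ray), 0 where there is no reading), "fx", "fy", "cx", "cy" (pixels), "R" (3x3) and "t" (3): a world point X has camera coordinates R X + t; the wrist camera has in their place "hand_eye" (4x4, takes a point from camera to tool coordinates, whose origin is the TCP and whose axes are the flange's). Camera axes: x right, y down, z forward; pixel columns grow to the right and rows downward; lengths in m; the calibration is good to about 2 mm. A picture is of the moment at which its call begins: read the wrist's pose just before it.
- sign_off(): hands the job in, once; it reports no verdict.
Trained networks look in the newest picture that a camera, given by its name, has taken for a name from the list of things; names that differ only in an ending like _2 or _b are one class to them, and where a whole thing is asked for, a point or a joint stands for the part that bears it (a point fixed in the world has none). Each returns a list of dicts, best first, with "score" (0 to 1); they miss things now and then, are a little off and sometimes report something else, mostly with a low value. They report only what shows in the picture. A call takes as long as a camera call. They do not tell look-alikes from the thing itself.
- optics.cut_out(camera, query): "pixels" (384x512 bool, what is visible of it) and "box" ([left, top, right, bottom] in pixels, round what is visible of it).
- optics.tip_of(camera, query): "at" ([column, row] in pixels: a listed point, or the origin of a listed thing).
The state is a dict: "time": time; "joint_positions": joint angles; "joint_vel": joint speeds; "joint_efforts": joint torques, N m; "eef_pos": TCP position; "orientation": TCP orientation; "force": force on the tool from outside, world axes, zero at the start; "wrist_torque": the same for the moment, N m; "width": finger opening in m.
Only numpy, scipy, OpenCV 4.12 (cv2) and the standard library are available. Lean on these libraries where they do the work, as an engineer would, in place of code of your own. Each camera call takes 0.05 s, during which the arm holds its last target.

## Task

The jar shaker was left in drive: lift the lockout collar on its lever and bring the lever back to the parked end, toward you, letting the collar drop home. Then take all the glass specimen jars that stand on the bench close in front of the shaker (not the crowded groups at the sides), holding them lightly by their lids (no more than 45 N of squeeze), and push each one upright on the deck straight back into a free spring clip until the arms snap round it and it is fully home. When all are in, lift the collar again, push the lever past the gate to the drive end and let the collar drop home; leave the other things on the bench where they are.

Things in the scene. Friction and masses are not known exactly. Their poses are not given: they have to be found in the camera images.
- shaker: jar shaker, fixed: white base 160 mm deep, 584 mm wide, with two aluminium decks (top at z = 45 mm, front edge at x = -85 mm) left and right of a grey drive head (112 mm wide) with a steel gate plate on top (z = 105 mm). Origin on the bench under its middle; x points straight back, the way jars are pushed into the clips, y left, z up. Its place and yaw (up to 0.1 rad) vary
- lever_pivot (a point): point on the lever's hinge axis, inside the head, 45 mm above the bench (shaker x = 0, y = 0); the hinge axis is the shaker's y. The stem is a 10 mm rod; it carries at its end a black cap, 22 mm wide, 8 mm thick, whose top is 174.5 mm from this point
- lever (a joint): lever angle, rad: 0 = parked, leaning 0.35 toward the robot; 0.35 = upright; 0.70 = drive, leaning 0.35 away. Stops at 0 and 0.70. About 2 N at the grip turns it, but at either end the collar's foot sits in a pocket of the gate plate, with 0.03 rad of play, and the ridge between the pockets blocks the lever until the collar is lifted
- collar (a joint): how far the lockout collar is pulled up along the stem, m: 0 = down (locked, at either end), 0.016 = fully up. Its foot clears the ridge above 0.011. A spring pushes it down with 4 N at the bottom, 7 N at the top; let go with the lever at either end, it drops home by itself
- collar_grip (a point): grip point of the collar, on the stem's axis, 138 mm from the pivot when the collar is down; moves with collar and lever. The black ribbed grip is a block 30 mm (along shaker x) by 34 mm (along shaker y, between flat ribbed sides) by 28 mm (along the stem), its middle 2 mm below this point; the cap's top is 36 mm above it when the collar is down
- clip_1 (a point): leftmost jar clip, shaker y = +235 mm. Each clip's point, 61.5 mm above the deck, is where a jar's centre lies when home (shaker x = 0). A clip is a pair of sprung steel arms 46 to 69 mm above the deck, on a back plate 78 mm high, open toward the robot. Clips are alike; any may be used
- clip_2 (a point): second clip from the left, shaker y = +125 mm. Empty, a clip's arms close to a mouth 43 mm wide, flaring to 60 mm: a jar held upright on (or 1 to 2 mm over) the deck is pushed straight back along shaker x; it meets the flared lips 59 mm short of home, spreads them with about 7 N and from 15 mm short is drawn in against the bumper. From above the closed arms bar its way
- clip_3 (a point): third clip from the left, shaker y = -125 mm. Round a seated jar the arms of a clip reach 21 mm in front of the clip's point, their flared lips 37 mm in front and 43 mm to either side; spread by a passing jar, 48 mm to either side
- clip_4 (a point): rightmost clip, shaker y = -235 mm, like the others
- jar_a_mid (a point): glass jar with a yellow screw lid, on the bench between robot and shaker: 73 mm wide, 123 mm high, 0.3 to 0.55 kg; the lid, 64 mm wide, is the top 18 mm. The point is the jar's centre, 61.5 mm above its foot; z is the jar's axis, up. Three or four such jars are there (None if absent). Grip it by the lid, with no more than 45 N
- jar_b_mid (a point): another such jar, like jar_a (None if absent)
- jar_c_mid (a point): another such jar, like jar_a (None if absent)
- jar_d_mid (a point): another such jar, like jar_a (None if absent)
- specimen_case: teal moulded case, 176 x 243 x 74 mm, at the left; origin at its underside; it stays put, not part of the job
- log_pad: yellow notebook, 210 x 150 x 11 mm, at the left; origin at its underside; not part of the job, leave it alone
- marker_1: black felt marker, 129 mm, on the notebook; origin at its underside; not part of the job, leave it alone
- tube_block: wooden block with stoppered tubes, 36 x 95 x 95 mm, at the right; origin at its underside; not part of the job, leave it alone
- dial_timer: cream bench timer, 51 x 67 x 66 mm, at the right; origin at its underside; not part of the job, leave it alone
- petri_1: covered dish, 65 mm wide, 14 mm high, at the left; origin at its underside; not part of the job, leave it alone
- forceps_1: steel forceps, 133 mm, lying among the jars; origin at its underside; not part of the job, leave it alone
- dropper_1: brown dropper bottle, 34 mm wide, 78 mm high, at the right; origin at its underside; not part of the job, leave it alone
- tape_roll: roll of tape, 100 mm wide, 25 mm high, at the right; origin at its underside; not part of the job, leave it alone
Things that resemble listed ones, but are neither listed nor needed, are in the scene too. Leave any green or purple look-alike of the part that bears jar_a_mid alone.

How it is judged:
By the outcome, as a careful person would: the job done as asked, in the order asked, and still so for the second after the job is handed in, with the robot touching nothing.
Of jar_a, jar_b, jar_c, jar_d only 3 to 4 are there at a start; the rules pass over those that are not, and their reading is None.
At some moment in a run one of jar_a, jar_b, jar_c, jar_d may be knocked a few centimetres aside while the robot is not near it.
It also fails if it takes over 208 s, if anything falls off the work surface, if the arm or the gripper's body presses on something with over 40 N, if the wrist force passes 120 N, or if a joint passes its speed limit or range.

## Working session

There is one attempt and no reset: what is moved stays moved. The work goes in short steps, Python scripts to look and compute and a shell command to move; the robot and the scene stay as the last step left them, time stands still between calls to the robot, and variables do not carry over. Pictures are saved under pics/ and viewed, and the job is handed in when it is done.

```bash
ls; mkdir -p pics; python3 - <<'E'
from plant import read_state, optics
import cv2
s=read_state(); print(s)
for n in ["top","side","wrist"]:
    c=optics.camera(n); cv2.imwrite(f"pics/a_{n}.png",c["image"][:,:,::-1])
    print(n,c["fx"],c["cx"],c["cy"],c.get("R"),c.get("t"),c.get("hand_eye"))
E
```

```text
pics
{'time': 0.0, 'joint_positions': array([-1.34498033e+00,  2.13332579e-01, -3.50255802e-02,  1.32351319e+00,
        1.30705148e-05,  1.57079916e+00]), 'joint_vel': array([ 0.00089412, -0.00093012, -0.00059455, -0.00121607, -0.00048334,
       -0.00059027]), 'joint_efforts': array([-1.98410431e-03, -6.86156273e+01,  4.87125564e+01,  1.72420114e-02,
       -7.82654547e-05,  4.15808563e-05]), 'eef_pos': array([ 0.11188079, -0.48698245,  0.23084125]), 'orientation': array([-3.12052672e+00, -3.53832817e-01,  1.69800918e-04]), 'force': array([ 0.31109539, -0.22018005,  0.356326  ]), 'wrist_torque': array([-0.03080933,  0.02239766,  0.08355083]), 'width': 0.08514109065815983}
top 383.64296519194943 251.86776616995385 190.69799516174507 [[ 0.01211978 -0.9999178  -0.00418321]
 [-0.9901602  -0.01141802 -0.13947192]
 [ 0.13941269  0.00583242 -0.99021719]] [0.02534436 0.48261339 1.65039802] None
side 423.6213223049894 250.81428042973127 200.08990640103255 [[-0.81313842 -0.5814792   0.0262269 ]
 [-0.22031051  0.26575014 -0.93853084]
 [ 0.53876636 -0.76893355 -0.34419763]] [0.41168343 0.23015044 1.29054606] None
wrist 292.1649073355236 249.34300562987872 195.9044822672783 None None [[ 1.14482129e-05 -9.58510517e-01 -2.85057168e-01  7.29152800e-02]
 [ 9.99999998e-01 -5.20321470e-06  5.76570270e-05 -7.29325900e-04]
 [-5.67480804e-05 -2.85057169e-01  9.58510515e-01 -1.43301038e-01]
 [ 0.00000000e+00  0.00000000e+00  0.00000000e+00  1.00000000e+00]]
```

View pics/a_top.png

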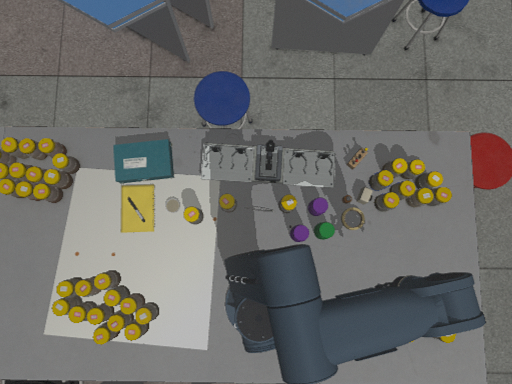

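View pics/a_side.png

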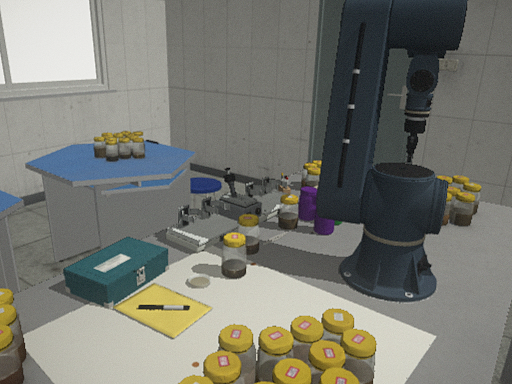

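```bash
cat > h.py <<'E'
from plant import read_state, optics
import numpy as np, cv2
from scipy.spatial.transform import Rotation as Ro
def TW(s=None):
    s=s or read_state(); T=np.eye(4); T[:3,:3]=Ro.from_rotvec(s['orientation']).as_matrix(); T[:3,3]=s['eef_pos']; return T
def cam(n):
    T=TW(); c=optics.camera(n)
    if n=='wrist': c['M']=T@c['hand_eye']
    else:
        M=np.eye(4); M[:3,:3]=c['R'].T; M[:3,3]=-c['R'].T@c['t']; c['M']=M
    return c
def cloud(c):
    z=c['z_map']; v,u=np.mgrid[:z.shape[0],:z.shape[1]]
    P=np.stack([(u-c['cx'])/c['fx']*z,(v-c['cy'])/c['fy']*z,z],-1)
    W=P@c['M'][:3,:3].T+c['M'][:3,3]; W[z==0]=np.nan; return W
def proj(c,X):
    X=np.atleast_2d(X); p=(X-c['M'][:3,3])@c['M'][:3,:3]; return np.c_[p[:,0]/p[:,2]*c['fx']+c['cx'],p[:,1]/p[:,2]*c['fy']+c['cy']]
def ray_z(c,uv,z):
    d=c['M'][:3,:3]@np.array([(uv[0]-c['cx'])/c['fx'],(uv[1]-c['cy'])/c['fy'],1]); o=c['M'][:3,3]; return o+d*(z-o[2])/d[2]
def save(c,name,box=None,k=1):
    im=c['image'][:,:,::-1]
    if box: im=im[box[1]:box[3],box[0]:box[2]]
    cv2.imwrite('pics/'+name,cv2.resize(im,None,fx=k,fy=k,interpolation=cv2.INTER_CUBIC))
E
python3 - <<'E'
from h import *
np.set_printoptions(precision=3,suppress=True)
c=cam('top'); W=cloud(c); save(c,'b_top.png',(180,120,380,260),4)
for d in optics.cut_out('top','jar_a_mid')[:40]:
    w=W[d['pixels']]; 
    b=d['box']; cx=(b[0]+b[2])/2
    if 180<cx<360: print(round(d['score'],2),b,np.nanmedian(w,0),np.nanmax(w[:,2]))
for q in ['shaker','collar','lever_pivot','forceps_1','tube_block','dial_timer','dropper_1','tape_roll','petri_1']:
    for d in optics.cut_out('top',q)[:1]: print(q,round(d['score'],2),d['box'],np.nanmedian(W[d['pixels']],0))
for q in ['shaker','lever_pivot','collar_grip','clip_1']:
    for d in optics.tip_of('top',q)[:5]: print(q,round(d['score'],2),d['at'])
m=(W[...,2]>.035)&(W[...,2]<.055)&(W[...,0]>.3)
u=optics.cut_out('top','shaker')[0]['pixels']
w=W[u&m]; r=cv2.minAreaRect(w[:,:2].astype(np.float32)); print(r, len(w))
w=W[u];r=cv2.minAreaRect(w[~np.isnan(w[:,0])][:,:2].astype(np.float32)); print(r)
E
```

```text
0.81 [312.6, 221.7, 333.1, 239.3] [ 0.311 -0.267  0.122] 0.13287723846707689
0.8 [288.6, 224.6, 309.3, 243.3] [ 0.298 -0.162  0.122] 0.13468892407229416
0.58 [275.8, 195.2, 293.2, 213.7] [ 0.42  -0.115  0.122] 0.13468719780338367
0.5 [311.7, 198.1, 330.9, 213.2] [ 0.409 -0.243  0.122] 0.13228804826470575
0.41 [199.4, 137.1, 335.0, 188.9] [ 0.595 -0.037  0.048] 0.21879793304512596
shaker 0.66 [185.7, 206.8, 206.0, 224.8] [0.369 0.273 0.122]
collar 0.7 [278.1, 195.4, 295.5, 213.4] [ 0.42  -0.115  0.122]
lever_pivot 0.95 [201.2, 139.3, 335.2, 191.0] [ 0.594 -0.037  0.047]
forceps_1 0.69 [218.8, 192.7, 237.9, 215.9] [0.421 0.133 0.123]
tube_block 0.74 [343.9, 147.4, 366.8, 170.7] [ 0.63  -0.425  0.043]
dial_timer 0.6 [360.7, 188.5, 371.0, 202.7] [ 0.464 -0.451  0.062]
dropper_1 0.6 [339.0, 193.1, 352.2, 205.7] [ 0.45  -0.378  0.049]
tape_roll 0.52 [340.8, 206.8, 363.4, 233.2] [ 0.364 -0.414  0.023]
petri_1 0.49 [163.6, 192.9, 177.7, 212.1] [0.418 0.384 0.014]
shaker 0.92 [269.8, 164.8]
lever_pivot 0.58 [267.8, 161.9]
collar_grip 0.55 [271.7, 141.9]
clip_1 0.98 [213.6, 155.4]
clip_1 0.88 [238.8, 162.6]
clip_1 0.74 [299.6, 162.0]
((0.36560526490211487, 0.25522106885910034), (0.017160002142190933, 0.06146518513560295), 79.77066802978516) 13
((0.3715013265609741, 0.27829667925834656), (0.06532973796129227, 0.06766793876886368), 60.305686950683594)
```

View pics/b_top.png

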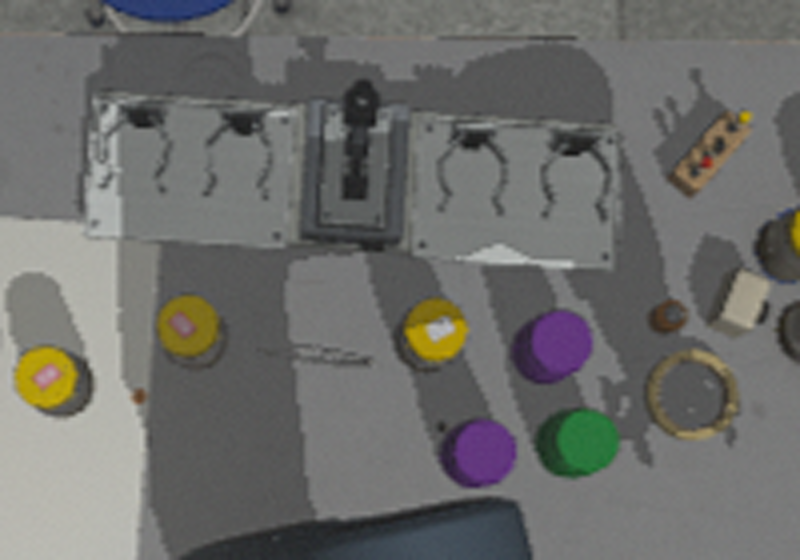

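```bash
python3 - <<'E'
from h import *
np.set_printoptions(precision=4,suppress=True)
c=cam('top'); W=cloud(c)
v,u=np.mgrid[:384,:512]
roi=(u>190)&(u<345)&(v>130)&(v<200)
m=roi&(abs(W[...,2]-.045)<.012)
n,l,st,_=cv2.connectedComponentsWithStats(m.astype(np.uint8))
for i in np.argsort(-st[1:,4])[:4]+1: print(st[i], np.nanmedian(W[l==i],0))
w=W[m][:,:2].astype(np.float32); print(cv2.minAreaRect(w), np.nanmedian(W[m][:,2]))
# front edge: per column lowest row
for k in range(205,336,10):
    col=np.where(m[:,k])[0]
    if len(col): p=W[col.max(),k]; q=W[col.min(),k]; print(k,p,q)
m2=roi&(W[...,2]>.13)
print('lever pts',np.c_[W[m2],u[m2],v[m2]])
E
```

```text
[ 276  148   59   40 1614] [ 0.576  -0.2142  0.0455]
[ 200  143   56   39 1600] [0.5953 0.141  0.0454]
[262 180   8   2  10] [ 0.5277 -0.0324  0.0449]
[343 196   2   4   7] [ 0.4539 -0.3687  0.0424]
((0.5947279334068298, -0.06423071026802063), (0.6454010605812073, 0.20852890610694885), 82.3084945678711) 0.045381228421743525
205 [0.5314 0.2379 0.0377] [0.6935 0.2423 0.0402]
215 [0.5307 0.1932 0.0444] [0.6874 0.1969 0.0476]
225 [0.5262 0.149  0.0478] [0.6818 0.152  0.0535]
235 [0.524  0.1057 0.0376] [0.6789 0.108  0.0491]
245 [0.5234 0.0616 0.0437] [0.6776 0.0636 0.0561]
255 [0.5296 0.0178 0.0365] [0.6829 0.0195 0.0378]
265 [ 0.5285 -0.0259  0.046 ] [ 0.5285 -0.0259  0.046 ]
285 [ 0.5123 -0.1136  0.0424] [ 0.6757 -0.1142  0.036 ]
295 [ 0.5123 -0.157   0.046 ] [ 0.6647 -0.1576  0.0453]
305 [ 0.5091 -0.2012  0.0415] [ 0.6628 -0.2006  0.0547]
315 [ 0.5048 -0.2446  0.0434] [ 0.6588 -0.2445  0.0548]
325 [ 0.5045 -0.2872  0.049 ] [ 0.6644 -0.2922  0.0344]
lever pts [[  0.6643  -0.0322   0.2052 268.     140.    ]
 [  0.6637  -0.0361   0.2078 269.     140.    ]
 [  0.6626  -0.04     0.2119 270
[... 4788 characters left out ...]
  0.1463 270.     153.    ]
 [  0.6277  -0.0475   0.1367 271.     153.    ]
 [  0.6307  -0.2815   0.135  327.     153.    ]
 [  0.6241  -0.031    0.133  267.     154.    ]
 [  0.6235  -0.0351   0.136  268.     154.    ]
 [  0.624   -0.0393   0.1341 269.     154.    ]
 [  0.6237  -0.0434   0.1353 270.     154.    ]
 [  0.6198  -0.0393   0.1338 269.     155.    ]
 [  0.6195  -0.0435   0.1351 270.     155.    ]
 [  0.4413   0.1245   0.1308 229.     197.    ]
 [  0.4437  -0.094    0.1315 282.     197.    ]
 [  0.4439  -0.1064   0.1314 285.     197.    ]
 [  0.4444  -0.1395   0.1303 293.     197.    ]
 [  0.4397  -0.1064   0.1317 285.     198.    ]
 [  0.44    -0.1311   0.132  291.     198.    ]]
```

```bash
python3 -m crank '{"claw":[1,1,1,1,1],"offset":[[41.5,-28.7,-12],[41.5,-28.7,-12],[41.5,-28.7,-12],[41.5,-28.7,-12],[41.5,-28.7,-12]],"twist":[[0,0,0],[0,0,0],[0,0,0],[0,0,0],[0,0,0]]}' 40; python3 -c "
from plant import *;print(read_state()['joint_positions'])"
```

```text
time: 1.62
eef_pos: [0.2829, -0.2997, 0.2918]
orientation: [3.121, 0.353, 0.0]
force: [0.7, -1.8, -0.3]
width: 0.0854
[-8.14255331e-01  2.82049916e-02 -9.41589437e-02  1.44791886e+00
 -1.03473878e-05  2.10183173e+00]
```

```bash
python3 -m crank '{"claw":[1,1,1,1,1],"offset":[[55,-32,-3],[55,-32,-3],[55,-32,-3],[55,-32,-3],[55,-32,-3]],"twist":[[0,0,0],[0,0,0],[0,0,0],[0,0,0],[0,0,0]]}'
python3 -m crank '{"claw":[1,1,1,1,1],"offset":[[30,-14,0],[0,0,0],[0,0,0],[0,0,0],[0,0,0]],"twist":[[0,0,-10.5],[0,0,-10.5],[0,0,-10.5],[0,0,-10.5],[0,0,-10.5]]}'
python3 -m crank '{"claw":[1,1,1,1,1],"offset":[[0,0,0],[0,0,0],[0,0,0],[0,0,0],[0,0,0]],"twist":[[0,0,-10.5],[0,0,-10.5],[0,0,-10.5],[0,0,-10.5],[0,0,-10.5]]}'
python3 -m crank '{"claw":[1,1,1,1,1],"offset":[[0,0,0],[0,0,0],[0,0,0],[0,0,0],[0,0,0]],"twist":[[0,0,-10.5],[0,0,-10.5],[0,0,-10.5],[0,0,-10.5],[0,0,-10.5]]}'
python3 - <<'E'
from h import *
np.set_printoptions(precision=4,suppress=True)
s=read_state(); print(s['joint_positions']); print(TW())
for n in ['wrist','top','side']:
    c=cam(n); save(c,f'c_{n}.png')
E
```

```text
time: 2.25
eef_pos: [0.5111, -0.0858, 0.3063]
orientation: [3.121, 0.354, 0.001]
force: [1.0, -2.0, 0.3]
width: 0.0856
time: 2.88
eef_pos: [0.536, -0.0672, 0.306]
orientation: [2.638, 1.706, -0.0]
force: [0.3, 0.6, 0.3]
width: 0.0855
time: 3.5
eef_pos: [0.536, -0.0672, 0.306]
orientation: [-1.611, -2.697, 0.0]
force: [-0.1, -0.4, -0.6]
width: 0.0852
time: 4.12
eef_pos: [0.536, -0.0672, 0.306]
orientation: [-0.252, -3.131, -0.0]
force: [-0.2, -0.1, 0.9]
width: 0.0854
[-0.1248  0.3036  0.2725  1.5397  0.      0.0361]
[[-0.9871  0.1602 -0.      0.536 ]
 [ 0.1602  0.9871  0.     -0.0672]
 [ 0.      0.     -1.      0.306 ]
 [ 0.      0.      0.      1.    ]]
```

View pics/c_wrist.png

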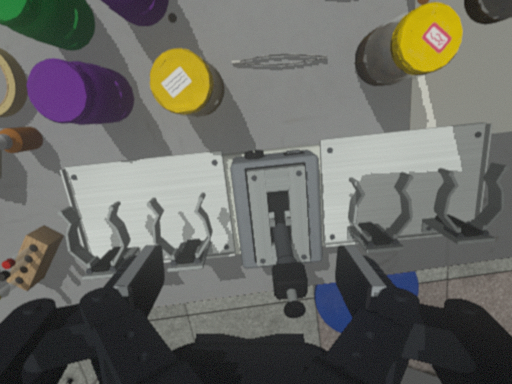

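View pics/c_top.png

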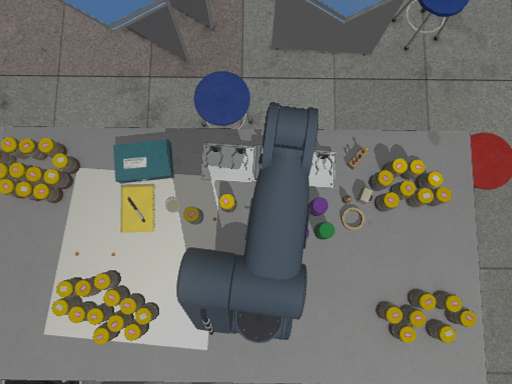

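View pics/c_side.png

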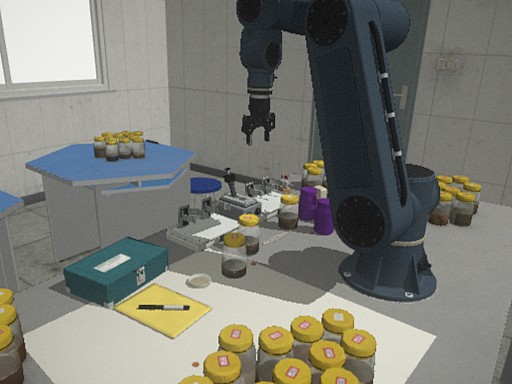

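```bash
cat > shk.py <<'E'
from h import *
from scipy.optimize import least_squares
np.set_printoptions(precision=4,suppress=True)
def fit(c,x0=(.596,-.037,-.055),verbose=True):
    W=cloud(c); 
    m=(abs(W[...,2]-.045)<.012)&(W[...,0]>.45)&(W[...,0]<.72)&(abs(W[...,1]+.03)<.34)
    zm=np.nanmedian(W[m][:,2])
    # front edge points: min shaker-x per shaker-y bin over deck
    p=np.array(x0)
    for it in range(3):
        R=np.array([[np.cos(p[2]),np.sin(p[2])],[-np.sin(p[2]),np.cos(p[2])]])
        q=(W[m][:,:2]-p[:2])@R.T
        ys=[];xs=[]
        for y in np.arange(-.29,.29,.006):
            if abs(y)<.062: continue
            s=q[(abs(q[:,1]-y)<.003)&(abs(q[:,0])<.1)]
            if len(s)>15:
                f=np.percentile(s[:,0],1)
                if f<-.07: ys.append(y);xs.append(f)
        ys=np.array(ys);xs=np.array(xs)
        a=np.polyfit(ys,xs,1); r=xs-np.polyval(a,ys); k=abs(r)<.004; a=np.polyfit(ys[k],xs[k],1)
        p=p+np.array([0,0,-a[0]]); d=a[1]+.085
        p[:2]+=d*np.array([np.cos(p[2]),np.sin(p[2])])
    R=np.array([[np.cos(p[2]),np.sin(p[2])],[-np.sin(p[2]),np.cos(p[2])]])
    q=(W[m][:,:2]-p[:2])@R.T; s=q[(q[:,0]>-.07)&(q[:,0]<-.04)]
    # extents in y, incl inner edges next to the head
    print('deck z',zm,'n',k.sum(),'res',r[k].std(),'y extent',np.percentile(s[:,1],[.5,99.5]), 'inner',s[s[:,1]>0,1].min() if (s[:,1]>0).any() else None, s[s[:,1]<0,1].max())
    return p
if __name__=='__main__':
    c=cam('wrist'); p=fit(c); print(p)
    W=cloud(c); R=np.array([[np.cos(p[2]),np.sin(p[2])],[-np.sin(p[2]),np.cos(p[2])]])
    q=W.copy(); q[...,:2]=(W[...,:2]-p[:2])@R.T
    def ext(m,n): 
        s=q[m]; print(n,len(s),np.percentile(s,2,axis=0),np.percentile(s,98,axis=0))
    near=(abs(q[...,0])<.12)&(abs(q[...,1])<.07)
    ext(near&(abs(q[...,2]-.105)<.006),'gate'); ext(near&(q[...,2]>.15)&(q[...,2]<.24),'lever top'); ext(near&(q[...,2]>.202)&(q[...,2]<.24),'cap')
    ext(near&(q[...,2]>.155)&(q[...,2]<.195),'collar')
    print(optics.tip_of('wrist','collar_grip')[:2],proj(c,np.r_[p[:2]+R.T@[.0473,0],.1746]))
    J=[]
    for d in optics.cut_out('wrist','jar_a_mid'):
        w=W[d['pixels']]; print(d['score'],d['box'],np.nanmedian(w,0),np.nanpercentile(w[:,2],95))
E
python3 shk.py
```

```text
deck z 0.04540560558469017 n 76 res 0.0005869223521969073 y extent [-0.2908  0.2888] inner 0.05604213657249256 -0.056926647763877306
[ 0.6006 -0.0373 -0.0549]
gate 4138 [-0.064  -0.0349  0.102 ] [0.0586 0.0325 0.1075]
lever top 1672 [ 0.0266 -0.0179  0.1554] [0.0617 0.015  0.2122]
cap 321 [ 0.046  -0.0108  0.2059] [0.065  0.0083 0.213 ]
collar 1266 [ 0.0268 -0.0182  0.1571] [0.0583 0.0158 0.1922]
[{'at': [290.2, 281.7], 'score': 0.91}] [[291.3622 282.1188]]
0.86 [97.7, 0.0, 167.5, 27.2] [ 0.3333 -0.165   0.0553] 0.09226075311002774
0.86 [25.5, 57.8, 130.6, 126.8] [ 0.4162 -0.234   0.1229] 0.12538373499530298
0.76 [0.0, 0.0, 93.4, 52.2] [ 0.3365 -0.2561  0.0825] 0.12468355834700062
0.73 [146.8, 50.3, 222.6, 116.2] [ 0.4273 -0.1162  0.1239] 0.12551383938091124
```

```bash
python3 -m crank '{"claw":[1,1,1,1,1],"offset":[[0,0,0],[-54,16,0],[-54.6,16.1,0],[0,0,40],[0,0,35]],"twist":[[0,0,-6.1],[0,0,0],[0,0,0],[0,0,0],[0,0,0]]}' 35
python3 - <<'E'
from h import *
s=read_state(); print(s['joint_positions']); print(TW())
for n in ['wrist','side']:
    c=cam(n); save(c,f'd_{n}.png')
E
```

```text
time: 5.05
eef_pos: [0.6417, -0.0432, 0.2296]
orientation: [0.099, 3.14, -0.0]
force: [-0.2, 0.2, 0.1]
width: 0.0855
[-6.71692222e-02  5.28669425e-01  4.16127979e-01  1.45813248e+00
  5.84633710e-07 -4.39116027e-03]
[[-9.98030097e-01  6.27368344e-02  1.22166942e-04  6.41707304e-01]
 [ 6.27368339e-02  9.98030105e-01 -7.63226657e-06 -4.31677353e-02]
 [-1.22405111e-04  4.71354284e-08 -9.99999993e-01  2.29595239e-01]
 [ 0.00000000e+00  0.00000000e+00  0.00000000e+00  1.00000000e+00]]
```

View pics/d_wrist.png

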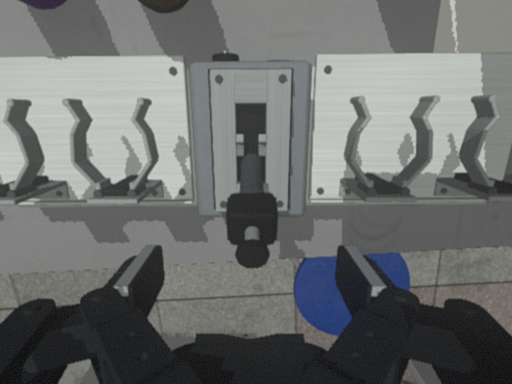

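```bash
python3 -m crank '{"claw":[1,1,1],"offset":[[-4.5,1.8,0],[0,0,40],[0,0,37.5]],"twist":[[0,0,-0.45],[0,0,0],[0,0,0]]}' 35
python3 - <<'E'
from h import *
np.set_printoptions(precision=4,suppress=True)
print(TW(), read_state()['force'])
for n in ['wrist','side']:
    c=cam(n); save(c,f'e_{n}.png',(200,60,300,260) if n=='side' else None, 3 if n=='side' else 1)
E
```

```text
time: 5.52
eef_pos: [0.6466, -0.0419, 0.1556]
orientation: [0.083, 3.137, -0.0]
force: [0.9, -0.5, -0.9]
width: 0.0854
[[-0.9986  0.0531  0.004   0.6466]
 [ 0.0531  0.9986 -0.0002 -0.0419]
 [-0.004  -0.     -1.      0.1556]
 [ 0.      0.      0.      1.    ]] [ 0.8867 -0.5053 -0.9263]
```

View pics/e_wrist.png

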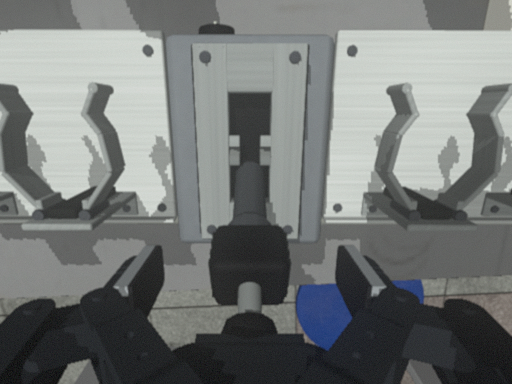

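View pics/e_side.png

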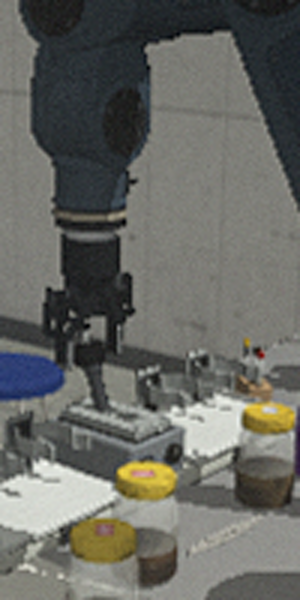

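```bash
python3 -m crank '{"claw":[0.3,0.3,0.3,0.3,0.3],"offset":[[0,0,1],[0,0,0],[0,0,0],[0,0,0],[0,0,0]],"twist":[[0,0,0],[0,0,0],[0,0,0],[0,0,0],[0,0,0]]}' 35
python3 - <<'E'
from h import *
np.set_printoptions(precision=4,suppress=True)
print(TW(), read_state()['force'])
for n in ['wrist','side']:
    c=cam(n); save(c,f'f_{n}.png',(200,60,300,260) if n=='side' else None, 3 if n=='side' else 1)
E
```

```text
time: 6.25
eef_pos: [0.646, -0.0419, 0.1545]
orientation: [0.083, 3.138, -0.0]
force: [0.4, 0.1, 6.0]
width: 0.0336
[[-0.9986  0.0527  0.0027  0.646 ]
 [ 0.0527  0.9986 -0.0001 -0.0419]
 [-0.0027 -0.     -1.      0.1545]
 [ 0.      0.      0.      1.    ]] [0.3838 0.087  5.9847]
```

View pics/f_wrist.png

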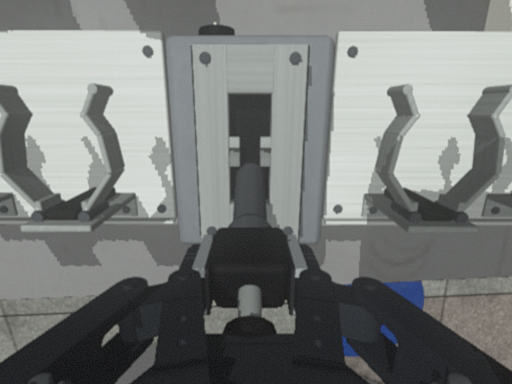

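View pics/f_side.png

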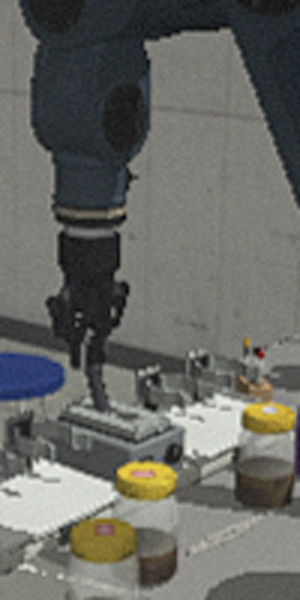

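```bash
python3 -m crank '{"claw":[0,0,0,0],"offset":[[0,0,0],[-2.6,0,-7],[-2.6,0,-7],[0,0,0]],"twist":[[0,0,0],[0,0,0],[0,0,0],[0,0,0]]}' 35
python3 - <<'E'
from h import *
np.set_printoptions(precision=4,suppress=True)
print(TW()[:,3])
c=cam('wrist'); save(c,'g_wrist.png')
E
```

```text
time: 6.85
eef_pos: [0.6504, -0.0421, 0.1673]
orientation: [-0.083, -3.14, -0.0]
force: [-1.4, -0.4, -7.0]
width: 0.0335
[ 0.6504 -0.0421  0.1673  1.    ]
```

View pics/g_wrist.png

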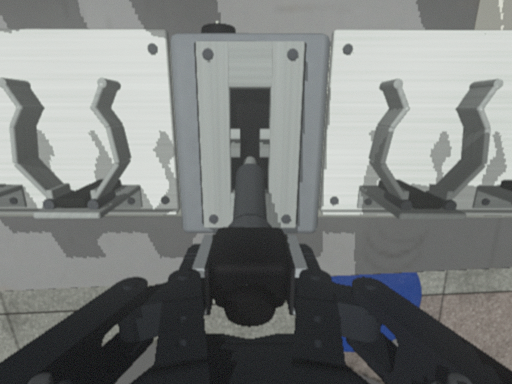

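```bash
python3 -m crank '{"claw":[0,0,0,0],"offset":[[12.6,0,-4.5],[12.9,0,-2.9],[13.2,0,-1.7],[13.2,0,-0.6]],"twist":[[0,0,0],[0,0,0],[0,0,0],[0,0,0]]}' 35
python3 - <<'E'
from h import *
c=cam('wrist'); save(c,'h_wrist.png')
E
```

```text
time: 7.4
eef_pos: [0.5978, -0.0393, 0.1773]
orientation: [0.082, 3.139, 0.0]
force: [3.6, -0.3, -7.2]
width: 0.033
```

View pics/h_wrist.png

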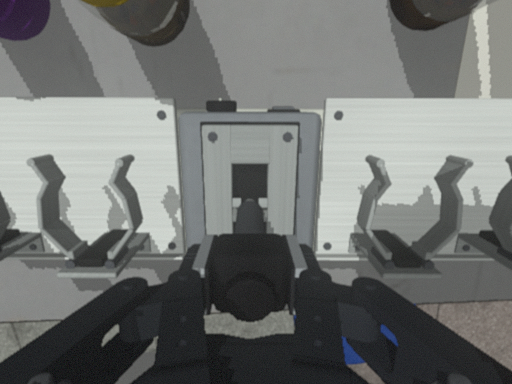

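Lever upright, moving well.

```bash
python3 -m crank '{"claw":[0,0,0,0,0],"offset":[[13.2,0,0.6],[13.2,0,1.7],[12.9,0,2.9],[12.6,0,4],[3,0,1]],"twist":[[0,0,0],[0,0,0],[0,0,0],[0,0,0],[0,0,0]]}' 35
python3 - <<'E'
from h import *
c=cam('wrist'); save(c,'i_wrist.png')
E
```

```text
time: 8.07
eef_pos: [0.5438, -0.0363, 0.1672]
orientation: [0.082, 3.138, 0.0]
force: [11.5, 1.5, -3.8]
width: 0.0337
```

View pics/i_wrist.png

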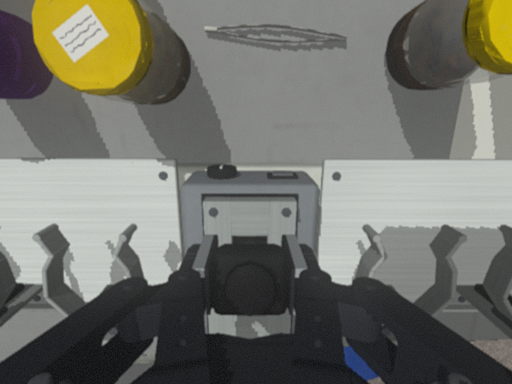

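```bash
python3 -m crank '{"claw":[0,0,1,1,1],"offset":[[-1.3,0,6],[-2.4,0,6],[0,0,0],[0,0,0],[0,0,0]],"twist":[[0,0,0],[0,0,0],[0,0,0],[0,0,0],[0,0,0]]}' 35
python3 - <<'E'
from h import *
c=cam('wrist'); save(c,'j_wrist.png')
E
```

```text
time: 8.75
eef_pos: [0.5472, -0.0367, 0.1548]
orientation: [0.083, 3.14, -0.0]
force: [0.4, 0.2, -0.2]
width: 0.0846
```

View pics/j_wrist.png

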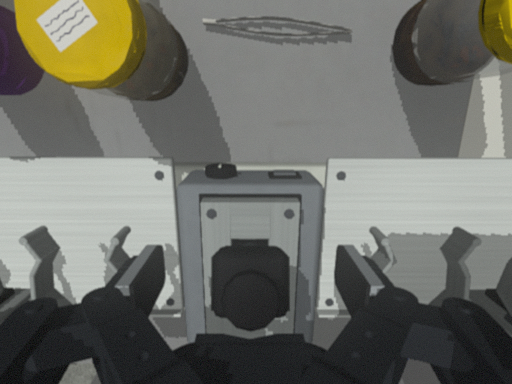

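```bash
python3 -m crank '{"claw":[1,1,1,1,1],"offset":[[0,0,-45],[0,0,-60],[20,0,-50],[50,0,0],[40,0,0]],"twist":[[0,0,0],[0,0,0],[0,0,0],[0,0,0],[0,0,0]]}' 40
python3 - <<'E'
from h import *
import shk
c=cam('wrist'); save(c,'k_wrist.png'); W=cloud(c)
p=np.array([.599,-.0385,-.0549]); print(shk.fit(c,p), TW()[:3,3])
R=np.array([[np.cos(p[2]),np.sin(p[2])],[-np.sin(p[2]),np.cos(p[2])]])
q=W.copy(); q[...,:2]=(W[...,:2]-p[:2])@R.T
a=np.array([-np.sin(.35),0,np.cos(.35)]); r=q-np.array([0,0,.045]); L=r@a; m=(abs(q[...,1])<.03)&(abs(r@np.array([np.cos(.35),0,np.sin(.35)]))<.025)&(L>.07)&(L<.2)
print(np.histogram(L[m],bins=np.arange(.07,.2,.005)))
m&=L>.12
print(np.percentile(q[m],[2,50,98],axis=0))
for d in optics.cut_out('wrist','jar_a_mid'):
    w=W[d['pixels']]; t=w[(w[:,2]>.115)&(w[:,2]<.13)]; print(round(d['score'],2),d['box'],np.mean(c['image'][d['pixels']],0),(np.percentile(t,2,0)+np.percentile(t,98,0))/2 if len(t) else 0,len(t), np.ptp(t,axis=0) if len(t) else 0)
E
```

```text
time: 9.43
eef_pos: [0.4363, -0.0309, 0.3101]
orientation: [0.083, 3.139, -0.0]
force: [-0.3, 0.1, 0.8]
width: 0.0857
deck z 0.04530759044746477 n 75 res 0.00026162850504952555 y extent [-0.2896  0.29  ] inner 0.05514459756365462 -0.054801293626627355
[ 0.5999 -0.0385 -0.0545] [ 0.4325 -0.0307  0.3105]
(array([304,  10,   9,   8,   5,   3,   0,   0,   0,   0,   0,  28,  31,
        29,  35, 406, 149,   0,   0,   3, 333,  57,   0,   0,   0]), array([0.07 , 0.075, 0.08 , 0.085, 0.09 , 0.095, 0.1  , 0.105, 0.11 ,
       0.115, 0.12 , 0.125, 0.13 , 0.135, 0.14 , 0.145, 0.15 , 0.155,
       0.16 , 0.165, 0.17 , 0.175, 0.18 , 0.185, 0.19 , 0.195]))
[[-0.0669 -0.0166  0.1611]
 [-0.058   0.0004  0.1859]
 [-0.039   0.0175  0.2117]]
0.82 [140.6, 132.8, 213.5, 193.9] [156.757  140.6612  64.7947] [ 0.4242 -0.1207  0.1227] 2497 [0.0646 0.0651 0.012 ]
0.82 [27.1, 125.3, 124.5, 190.1] [ 81.8693  51.5923 100.709 ] [ 0.413  -0.2493  0.1213] 2645 [0.0651 0.0637 0.0127]
0.78 [0.0, 37.1, 96.6, 108.6] [42.6258 88.6698 52.9387] [ 0.3133 -0.266   0.1211] 2437 [0.0643 0.1035 0.0121]
0.67 [75.0, 17.2, 170.9, 96.2] [ 85.799   53.4598 106.9234] [ 0.3005 -0.1704  0.1224] 3502 [0.064  0.0646 0.0122]
0.55 [234.3, 265.6, 266.2, 304.8] [53.0131 54.4364 53.7602] [ 0.5631 -0.0368  0.1223] 24 [0.0066 0.0143 0.0141]
```

View pics/k_wrist.png

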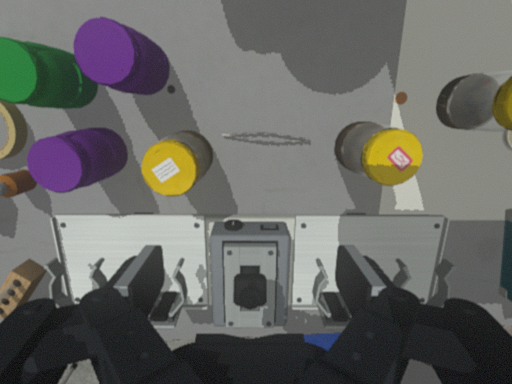

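```bash
python3 -m crank '{"claw":[1,1,1,1,1],"offset":[[0,0,0],[0,0,0],[0,0,0],[0,0,0],[0,0,0]],"twist":[[0,0,10],[0,0,10],[0,0,10],[0,0,10],[0,0,10]]}' 40
python3 -m crank '{"claw":[1,1,1,1,1],"offset":[[0,0,0],[0,0,0],[0,0,0],[0,0,0],[0,0,0]],"twist":[[0,0,10],[0,0,10],[0,0,10],[0,0,10],[0,0,0]]}'
cat > jars.py <<'E'
from h import *
np.set_printoptions(precision=4,suppress=True)
P=np.array([.5995,-.0385,-.0547])
def lids(c):
    W=cloud(c); im=c['image']; hsv=cv2.cvtColor(im,cv2.COLOR_RGB2HSV)
    m=(hsv[...,0]>18)&(hsv[...,0]<34)&(hsv[...,1]>120)&(W[...,2]>.09)&(W[...,2]<.19)
    m=cv2.morphologyEx(m.astype(np.uint8),cv2.MORPH_CLOSE,np.ones((9,9)))
    n,l,st,_=cv2.connectedComponentsWithStats(m); out=[]
    for i in range(1,n):
        if st[i,4]<120: continue
        w=W[l==i]; w=w[~np.isnan(w[:,0])]; zt=np.percentile(w[:,2],80); w=w[w[:,2]>zt-.006]
        if len(w)<30: continue
        (x,y),r=cv2.minEnclosingCircle(w[:,:2].astype(np.float32)); lo,hi=np.percentile(w[:,:2],[1,99],axis=0)
        out.append((*((lo+hi)/2),zt,hi-lo,st[i,:4]))
    return out
if __name__=='__main__':
    import sys
    n=sys.argv[1] if len(sys.argv)>1 else 'wrist'
    c=cam(n); T=TW(); print('tcp',T[:3,3],'x_t',T[:3,0],'width',read_state()['width'])
    if len(sys.argv)>2: save(c,sys.argv[2])
    for o in lids(c):
        if not (.2<o[0]<.7 and abs(o[1])<.36): continue
        d=T[:3,:3].T@(np.array([o[0],o[1],o[2]])-T[:3,3]); r=np.array([[np.cos(P[2]),np.sin(P[2])],[-np.sin(P[2]),np.cos(P[2])]])@(np.array(o[:2])-P[:2])
        print('lid',np.array(o[:3]),'size',o[3],'box',o[4],'in tool',d*1000,'in shaker',r)
E
python3 jars.py wrist l_wrist.png; python3 jars.py top
```

```text
time: 10.15
eef_pos: [0.4377, -0.031, 0.3096]
orientation: [1.41, 2.807, -0.0]
force: [0.1, 0.4, -0.3]
width: 0.0852
time: 10.78
eef_pos: [0.4377, -0.0309, 0.3095]
orientation: [2.278, 2.163, -0.0]
force: [-0.7, -0.1, -1.1]
width: 0.0855
tcp [ 0.4377 -0.0309  0.3095] x_t [ 0.0486  0.9988 -0.    ] width 0.0855178951739148
lid [0.4261 0.1252 0.1246] size [0.0612 0.0422] box [197   0  65  51] in tool [155.3532 -19.1264 184.9327] in shaker [-0.1821  0.154 ]
lid [ 0.4257 -0.1202  0.1248] size [0.0598 0.0603] box [218 220  51  50] in tool [-89.7998  -7.6543 184.7735] in shaker [-0.1691 -0.0911]
tcp [ 0.4376 -0.0309  0.3095] x_t [ 0.0483  0.9988 -0.0001] width 0.08517662585225878
lid [0.4251 0.1368 0.1269] size [0.0583 0.0578] box [219 194  16  15] in tool [166.9436 -20.6051 182.6137] in shaker [-0.1838  0.1655]
lid [0.3698 0.2799 0.127 ] size [0.0579 0.0573] box [184 207  15  15] in tool [307.2442 -82.671  182.5389] in shaker [-0.2467  0.3054]
```

View pics/l_wrist.png

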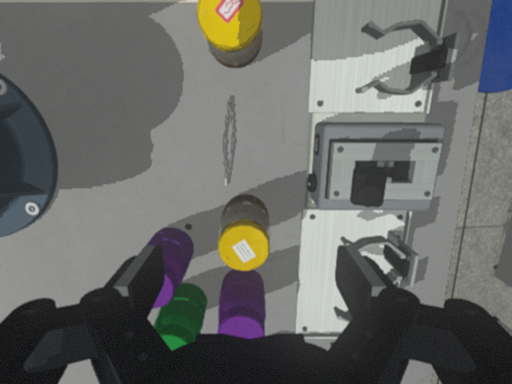

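```bash
python3 -m crank '{"claw":[1,1,1,1,1],"offset":[[-45,-4,0],[-45,-4,30],[0,0,50],[0,0,50],[0,0,40]],"twist":[[0,0,0.35],[0,0,0],[0,0,0],[0,0,0],[0,0,0]]}' 40
python3 jars.py wrist m_wrist.png
```

```text
time: 11.5
eef_pos: [0.4239, -0.1204, 0.1378]
orientation: [-2.282, -2.159, 0.001]
force: [1.2, 0.0, 0.3]
width: 0.0854
tcp [ 0.4218 -0.1197  0.1336] x_t [0.0553 0.9985 0.0013] width 0.08520999507449871
lid [ 0.4259 -0.1205  0.1247] size [0.0595 0.0602] box [199 182 108 106] in tool [-0.5986  4.1565  8.854 ] in shaker [-0.1689 -0.0914]
```

View pics/m_wrist.png

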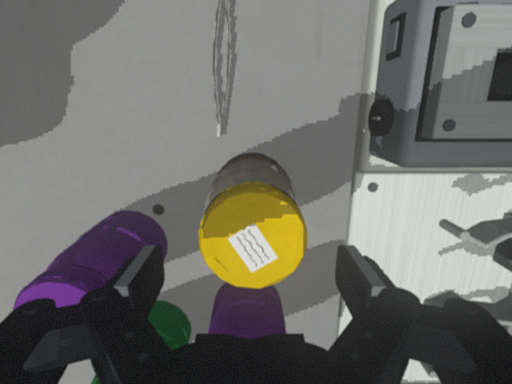

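```bash
python3 -m crank '{"claw":[1,1,1],"offset":[[0,4,10],[0,0,15],[0,0,10]],"twist":[[0,0,0],[0,0,0],[0,0,0]]}' 40
python3 jars.py wrist n_wrist.png
```

```text
time: 11.92
eef_pos: [0.4296, -0.1208, 0.1052]
orientation: [2.283, 2.156, 0.001]
force: [1.3, -1.1, 0.5]
width: 0.0852
tcp [ 0.4289 -0.1206  0.1041] x_t [ 0.0577  0.9983 -0.    ] width 0.08529806768667351
lid [ 0.4263 -0.1204  0.1247] size [0.0596 0.0601] box [176 197 132 128] in tool [  0.1134  -2.5991 -20.69  ] in shaker [-0.1685 -0.0912]
```

View pics/n_wrist.png

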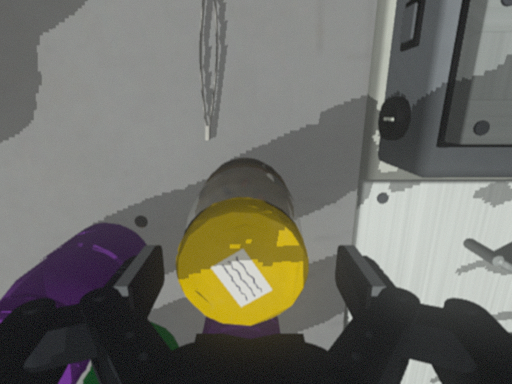

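```bash
python3 -m crank '{"claw":[1,0.6,0.6,0.6,0.6],"offset":[[0,-2.5,5],[0,0,0],[0,0,0],[0,0,0],[0,0,0]],"twist":[[0,0,0],[0,0,0],[0,0,0],[0,0,0],[0,0,0]]}' 40
python3 jars.py wrist o_wrist.png; python3 -c "
from h import *
c=cam('side'); save(c,'o_side.png',(230,100,380,280),4)"
```

```text
time: 12.6
eef_pos: [0.426, -0.1205, 0.1002]
orientation: [2.285, 2.155, 0.0]
force: [-3.6, 0.2, 7.0]
width: 0.0628
tcp [ 0.4261 -0.1205  0.1002] x_t [ 0.0586  0.9983 -0.0002] width 0.06283312854422167
lid [ 0.4258 -0.1204  0.1248] size [0.0612 0.06  ] box [174 200 150 133] in tool [  0.1061  -0.2438 -24.5624] in shaker [-0.169  -0.0912]
```

View pics/o_wrist.png

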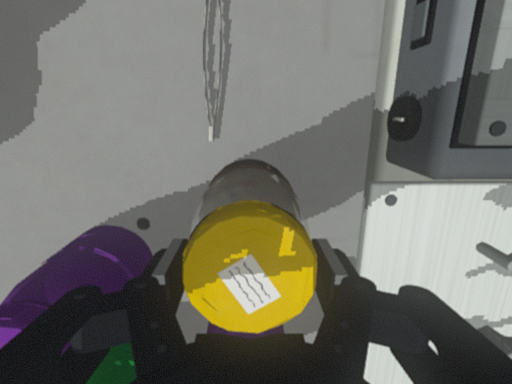

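View pics/o_side.png

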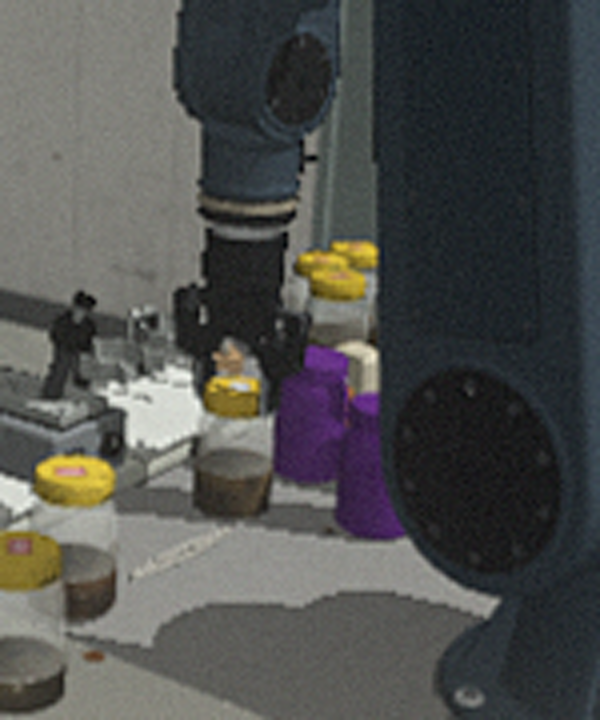

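```bash
python3 -m crank '{"claw":[0.5,0.5,0.5,0.5,0.5],"offset":[[0,0,-10],[0,0,-25],[0,0,-21],[-17,30,0],[-17,29,0]],"twist":[[0,0,0],[0,0,0],[0,0,0],[0,0,-0.2],[0,0,0]]}' 40
python3 jars.py wrist p_wrist.png;python3 -c "
from h import *
c=cam('side'); save(c,'p_side.png',(230,100,380,280),4)"
```

```text
time: 13.32
eef_pos: [0.484, -0.1582, 0.1567]
orientation: [2.281, 2.159, 0.001]
force: [-0.0, 0.1, -4.1]
width: 0.063
tcp [ 0.4868 -0.1602  0.1563] x_t [ 0.0554  0.9985 -0.0012] width 0.06279041761621111
lid [ 0.484  -0.1581  0.1811] size [0.0601 0.0601] box [178 200 140 133] in tool [  1.8453  -2.8334 -24.8988] in shaker [-0.1088 -0.1258]
```

View pics/p_wrist.png

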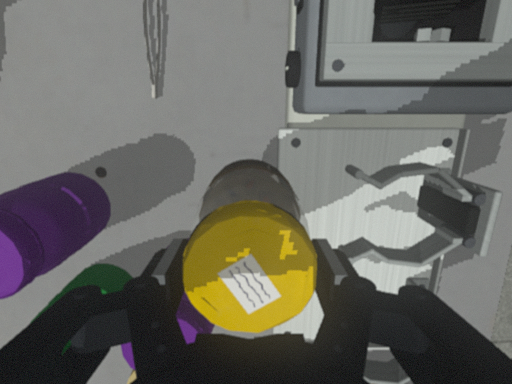

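View pics/p_side.png

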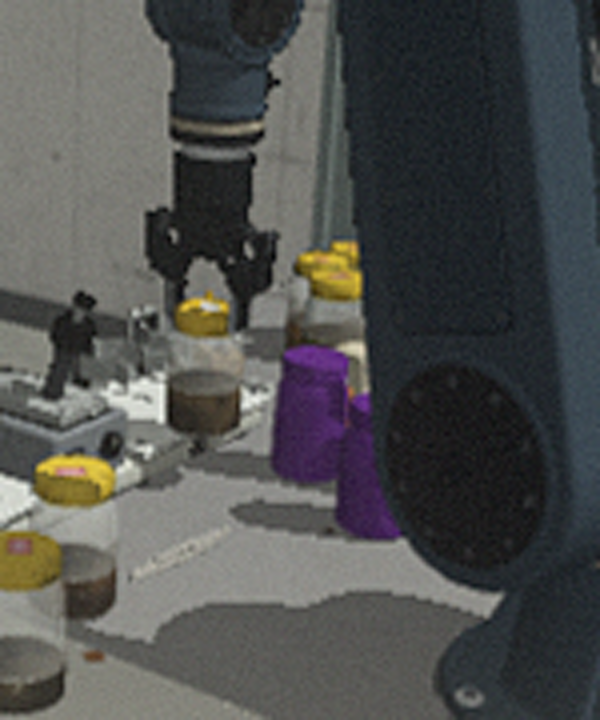

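```bash
cat > clips.py <<'E'
from jars import *
c=cam('wrist'); W=cloud(c); q=W.copy(); R=np.array([[np.cos(P[2]),np.sin(P[2])],[-np.sin(P[2]),np.cos(P[2])]])
q[...,:2]=(W[...,:2]-P[:2])@R.T
T=TW(); print('tcp shaker',R@(T[:2,3]-P[:2]),T[2,3],'yaw x_t',T[0,0]/T[1,0])
for y in [.235,.125,-.125,-.235]:
    m=(abs(q[...,0]+.005)<.04)&(abs(q[...,1]-y)<.052)&(q[...,2]>.088)&(q[...,2]<.12)
    s=q[m]
    if len(s)<60: continue
    for x0 in (-.04,-.03,-.02,-.01,0,.01):
        t=s[abs(s[:,0]-x0)<.005]
        if len(t)>8: print(y,x0,len(t),'y lo/hi',np.percentile(t[:,1],[3,97]),'mid',np.percentile(t[:,1],[3,97]).mean(),'z',np.percentile(t[:,2],[5,95]))
E
python3 clips.py
```

```text
tcp shaker [-0.1091 -0.126 ] 0.15571601704669213 yaw x_t 0.055810297452305625
-0.125 -0.04 280 y lo/hi [-0.1554 -0.0901] mid -0.12277071429610745 z [0.0943 0.1147]
-0.125 -0.03 423 y lo/hi [-0.1543 -0.094 ] mid -0.12414791355881225 z [0.0952 0.1145]
-0.125 -0.02 461 y lo/hi [-0.1517 -0.0945] mid -0.12308591329126 z [0.0952 0.1146]
-0.125 -0.01 427 y lo/hi [-0.1568 -0.0907] mid -0.12373171505797227 z [0.0951 0.1146]
-0.125 0 422 y lo/hi [-0.1585 -0.0893] mid -0.12389734959902335 z [0.0949 0.1145]
-0.125 0.01 414 y lo/hi [-0.1593 -0.0883] mid -0.12382680881790142 z [0.0953 0.1144]
-0.235 -0.01 141 y lo/hi [-0.2668 -0.2618] mid -0.26429846040151445 z [0.0991 0.1146]
-0.235 0 268 y lo/hi [-0.2677 -0.2643] mid -0.2659901755905719 z [0.0941 0.1142]
-0.235 0.01 273 y lo/hi [-0.2681 -0.2657] mid -0.26685761759818827 z [0.0942 0.1138]
```

```bash
python3 -m crank '{"claw":[0.5,0.5,0.5,0.5],"offset":[[1.5,10,5],[0,10,4],[0,15,0],[0,10,0]],"twist":[[0,0,0],[0,0,0],[0,0,0],[0,0,0]]}' 40
python3 jars.py wrist q_wrist.png;python3 -m crank '{"claw":[0.5,0.5,0.5,0.5],"offset":[[0,10,0],[0,10,0],[0,10,0],[0,5,0]],"twist":[[0,0,0],[0,0,0],[0,0,0],[0,0,0]]}' 40
python3 jars.py wrist r_wrist.png;python3 -c "
from h import *
c=cam('side'); save(c,'r_side.png',(230,100,380,280),4)"
```

```text
time: 13.98
eef_pos: [0.5286, -0.1584, 0.1463]
orientation: [-2.281, -2.16, 0.0]
force: [-0.1, -0.3, -3.8]
width: 0.0624
tcp [ 0.5295 -0.1585  0.1463] x_t [0.0546 0.9985 0.0001] width 0.06277546771579078
lid [ 0.5289 -0.1583  0.1707] size [0.0599 0.0599] box [180 200 138 132] in tool [  0.2083  -0.569  -24.4442] in shaker [-0.064  -0.1235]
time: 14.52
eef_pos: [0.5616, -0.1604, 0.1456]
orientation: [-2.28, -2.157, 0.004]
force: [-11.9, 1.6, -3.3]
width: 0.0623
tcp [ 0.5623 -0.1604  0.1456] x_t [0.0553 0.9985 0.0004] width 0.06256217813676382
lid [ 0.5621 -0.1603  0.17  ] size [0.0598 0.0601] box [181 200 137 133] in tool [  0.1008  -0.2677 -24.4083] in shaker [-0.0307 -0.1237]
```

View pics/r_wrist.png

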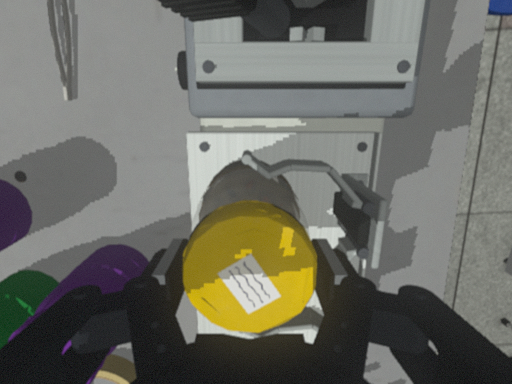

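View pics/r_side.png

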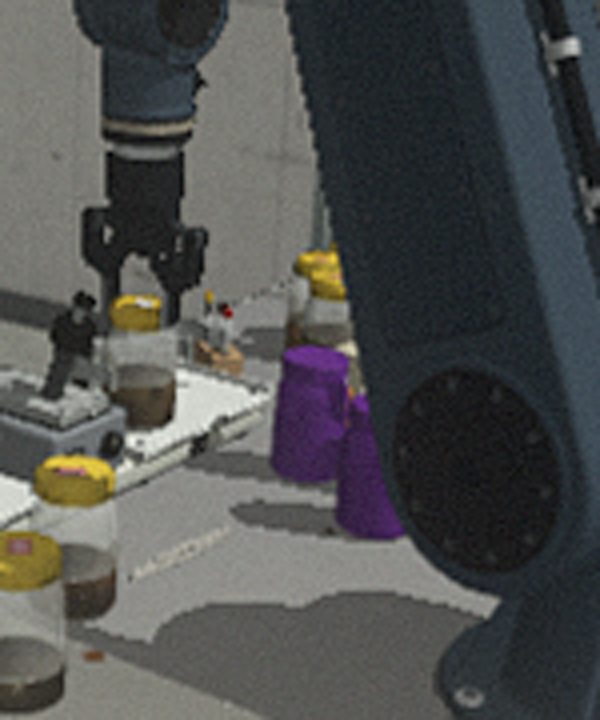

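```bash
python3 -m crank '{"claw":[0.5,0.5,0.5,0.5,0.5],"offset":[[0,8,0],[0,8,0],[0,8,0],[0,6,0],[0,0,0]],"twist":[[0,0,0],[0,0,0],[0,0,0],[0,0,0],[0,0,0]]}' 40
python3 jars.py wrist s_wrist.png
```

```text
time: 15.25
eef_pos: [0.594, -0.1623, 0.1467]
orientation: [2.281, 2.159, 0.002]
force: [5.8, 1.4, -5.0]
width: 0.0628
tcp [ 0.5939 -0.1623  0.1468] x_t [0.055  0.9985 0.0001] width 0.06284155992243767
lid [ 0.5953 -0.1622  0.1712] size [0.0612 0.0602] box [182 200 149 132] in tool [  0.1984   1.4333 -24.4654] in shaker [ 0.0026 -0.1237]
```

```bash
python3 -m crank '{"claw":[0.5,0.5,0.5],"offset":[[0,2,0],[0,2,0],[0,0,0]],"twist":[[0,0,0],[0,0,0],[0,0,0]]}' 40
python3 jars.py wrist s_wrist.png
```

```text
time: 15.68
eef_pos: [0.5949, -0.1622, 0.1462]
orientation: [-2.28, -2.157, 0.004]
force: [-12.5, 3.0, 3.1]
width: 0.0627
tcp [ 0.5949 -0.1622  0.1463] x_t [0.0554 0.9985 0.0003] width 0.06265412813000892
lid [ 0.5963 -0.1621  0.1707] size [0.0616 0.06  ] box [182 200 149 132] in tool [  0.2163   1.3436 -24.497 ] in shaker [ 0.0036 -0.1236]
```

```bash
python3 -m crank '{"claw":[1,1,1,1,1],"offset":[[0,0,0],[0,0,0],[0,0,0],[0,0,-30],[0,0,-50]],"twist":[[0,0,0],[0,0,0],[0,0,0],[0,0,0],[0,0,0]]}' 40
python3 -m crank '{"claw":[1,1],"offset":[[0,0,-55],[30,-60,0]],"twist":[[0,0,0],[0,0,0]]}' 40
python3 jars.py wrist t_wrist.png
```

```text
time: 16.35
eef_pos: [0.596, -0.1623, 0.2263]
orientation: [-2.28, -2.158, 0.002]
force: [0.6, 0.4, 0.5]
width: 0.0852
time: 16.6
eef_pos: [0.5521, -0.1345, 0.2883]
orientation: [2.273, 2.148, 0.014]
force: [-0.0, 0.3, 0.1]
width: 0.0855
tcp [ 0.5373 -0.129   0.2814] x_t [0.0551 0.9985 0.0012] width 0.08514932413670741
lid [ 0.5943 -0.162   0.1709] size [0.06   0.0602] box [259 181  68  66] in tool [-30.0127  59.0953 110.3353] in shaker [ 0.0015 -0.1236]
```

View pics/t_wrist.png

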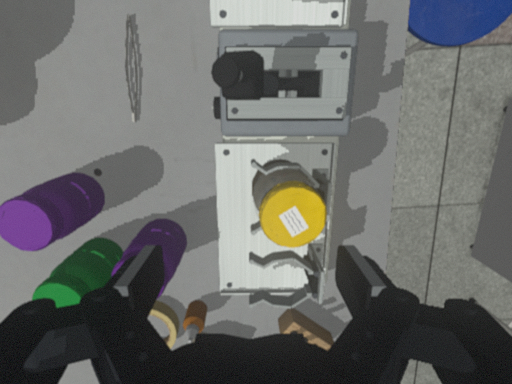

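```bash
python3 -m crank '{"claw":[1,1,1,1,1],"offset":[[40,-28,-5],[45,-28,0],[50,-28,0],[50,-28,0],[0,0,0]],"twist":[[0,0,0],[0,0,0],[0,0,0],[0,0,0],[0,0,0]]}' 40
python3 jars.py wrist u_wrist.png
```

```text
time: 17.27
eef_pos: [0.4403, 0.0614, 0.2869]
orientation: [-2.277, -2.164, -0.001]
force: [0.4, -0.5, 1.4]
width: 0.0856
tcp [0.4412 0.06   0.2868] x_t [ 0.0521  0.9986 -0.0001] width 0.08530723924602286
lid [0.426  0.1351 0.1247] size [0.0599 0.0597] box [200  76  64  66] in tool [ 74.196  -19.1115 162.0732] in shaker [-0.1827  0.1638]
lid [ 0.6148 -0.1584  0.1706] size [0.0193 0.0351] box [403 359  20  25] in tool [-209.0829  184.6447  116.266 ] in shaker [ 0.0218 -0.1189]
```

View pics/u_wrist.png

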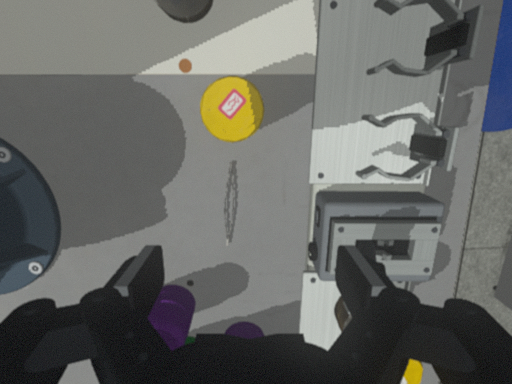

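```bash
python3 -m crank '{"claw":[1,1,1,1,1],"offset":[[37,-9.5,10],[37,-9.5,40],[0,0,50],[0,0,50],[0,0,0]],"twist":[[0,0,0.15],[0,0,0],[0,0,0],[0,0,0],[0,0,0]]}' 40
python3 jars.py wrist v_wrist.png
```

```text
time: 17.95
eef_pos: [0.4252, 0.1323, 0.1341]
orientation: [-2.284, -2.153, 0.009]
force: [-0.5, 0.1, 0.4]
width: 0.0853
tcp [0.4268 0.1329 0.1365] x_t [ 0.0588  0.9983 -0.001 ] width 0.08529812700106028
lid [0.3713 0.2534 0.1248] size [0.0399 0.0087] box [ 69   0 109  30] in tool [117.0516 -62.4342  11.7652] in shaker [-0.2438  0.279 ]
lid [0.4262 0.1371 0.1246] size [0.0597 0.0595] box [195 176 112 108] in tool [ 4.1587 -0.7665 11.9438] in shaker [-0.1826  0.1658]
```

View pics/v_wrist.png

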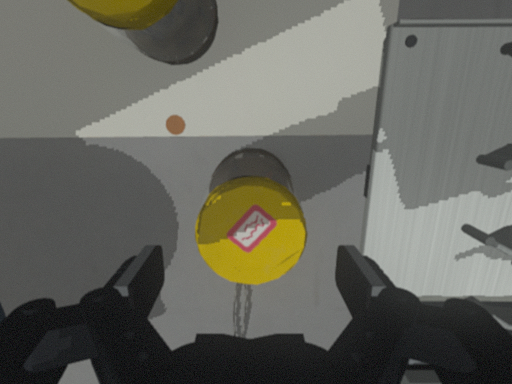

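```bash
python3 -m crank '{"claw":[1,1,1,1],"offset":[[4,-0.8,10],[0,0,15],[0,0,12],[0,0,0]],"twist":[[0,0,-0.2],[0,0,0],[0,0,0],[0,0,0]]}' 40
python3 jars.py wrist w_wrist.png
```

```text
time: 18.5
eef_pos: [0.4266, 0.1378, 0.0995]
orientation: [-2.281, -2.16, 0.0]
force: [-0.2, 0.4, -0.5]
width: 0.0855
tcp [0.4268 0.1379 0.1   ] x_t [0.0543 0.9985 0.0001] width 0.08510402558485061
lid [0.3717 0.2505 0.1224] size [0.0277 0.0038] box [ 37   0 110  22] in tool [109.4748 -61.1074 -22.4641] in shaker [-0.2432  0.2761]
lid [0.4264 0.1373 0.125 ] size [0.0586 0.0591] box [181 203 136 169] in tool [ -0.6227  -0.3356 -25.074 ] in shaker [-0.1824  0.1661]
```

```bash
python3 -m crank '{"claw":[0.5,0.5,0.5,0.5,0.5],"offset":[[0,0,0],[0,0,0],[0,0,0],[0,0,-10],[0,0,-25]],"twist":[[0,0,0],[0,0,0],[0,0,0],[0,0,0],[0,0,0]]}' 40
python3 -m crank '{"claw":[0.5,0.5,0.5,0.5],"offset":[[0,0,-21],[-20,36,0],[-20,36,0],[0,0,0]],"twist":[[0,0,0],[0,0,0],[0,0,0],[0,0,0]]}' 40
python3 jars.py wrist x_wrist.png; python3 clips.py
```

```text
time: 19.18
eef_pos: [0.4259, 0.1376, 0.1348]
orientation: [-2.28, -2.16, 0.003]
force: [0.5, 0.3, -3.0]
width: 0.0628
time: 19.68
eef_pos: [0.4981, 0.0927, 0.1559]
orientation: [2.283, 2.157, 0.0]
force: [-1.5, -0.0, -4.4]
width: 0.0627
tcp [0.4969 0.0933 0.1557] x_t [ 0.0558  0.9984 -0.0001] width 0.06292977313363017
lid [0.4987 0.092  0.18  ] size [0.061  0.0596] box [180 202 142 132] in tool [ -1.2734   1.9133 -24.3041] in shaker [-0.1077  0.1248]
tcp shaker [-0.1104  0.1265] 0.15571664816529981 yaw x_t 0.055100745034906154
0.235 -0.04 194 y lo/hi [0.201  0.2067] mid 0.20382927785752475 z [0.0948 0.1148]
0.235 -0.03 327 y lo/hi [0.2044 0.262 ] mid 0.23321429268397803 z [0.0942 0.1146]
0.235 -0.02 388 y lo/hi [0.205  0.2586] mid 0.23179707060206967 z [0.0951 0.1145]
0.235 -0.01 215 y lo/hi [0.2015 0.2072] mid 0.20437016232472388 z [0.0957 0.1146]
0.235 0 160 y lo/hi [0.1998 0.2044] mid 0.2020902569375294 z [0.0973 0.1147]
0.235 0.01 142 y lo/hi [0.1992 0.2033] mid 0.2012166434444661 z [0.1014 0.1149]
0.125 -0.04 270 y lo/hi [0.0952 0.1599] mid 0.12754086101176032 z [0.0944 0.1146]
0.125 -0.03 431 y lo/hi [0.0953 0.1561] mid 0.12572908345730252 z [0.0951 0.1147]
0.125 -0.02 465 y lo/hi [0.0982 0.1554] mid 0.12684147082161412 z [0.095  0.1146]
0.125 -0.01 433 y lo/hi [0.0933 0.1593] mid 0.12629845878001342 z [0.0951 0.1145]
0.125 0 424 y lo/hi [0.0919 0.1606] mid 0.12624493543936002 z [0.0951 0.1145]
0.125 0.01 426 y lo/hi [0.0905 0.1617] mid 0.12611760325396443 z [0.0952 0.1144]
```

View pics/x_wrist.png

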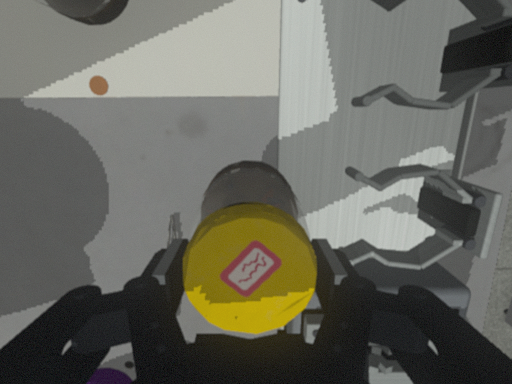

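```bash
python3 -m crank '{"claw":[0.5,0.5,0.5,0.5,0.5],"offset":[[0,10,5],[0,10,4],[0,15,0],[0,10,0],[0,10,0]],"twist":[[0,0,0],[0,0,0],[0,0,0],[0,0,0],[0,0,0]]}' 40
python3 -m crank '{"claw":[0.5,0.5,0.5,0.5],"offset":[[0,10,0],[0,10,0],[0,6,0],[0,0,0]],"twist":[[0,0,0],[0,0,0],[0,0,0],[0,0,0]]}' 40
python3 jars.py wrist y_wrist.png
```

```text
time: 20.4
eef_pos: [0.5516, 0.0911, 0.1464]
orientation: [-2.28, -2.16, 0.001]
force: [-2.0, 0.7, -3.9]
width: 0.0622
time: 20.9
eef_pos: [0.5769, 0.0895, 0.1459]
orientation: [-2.28, -2.159, 0.002]
force: [-4.2, 0.0, -7.6]
width: 0.0626
tcp [0.5768 0.0896 0.146 ] x_t [ 0.0543  0.9985 -0.0002] width 0.06264031196691602
lid [0.5779 0.0888 0.1701] size [0.0619 0.0595] box [177 202 153 132] in tool [ -0.6897   1.0829 -24.1542] in shaker [-0.0285  0.1259]
```

View pics/y_wrist.png

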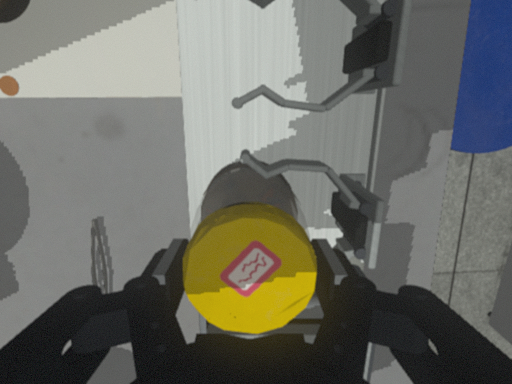

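```bash
python3 -m crank '{"claw":[0.5,0.5,0.5,0.5,0.5],"offset":[[0,9,0],[0,9,0],[0,9,0],[0,5,0],[0,0,0]],"twist":[[0,0,0],[0,0,0],[0,0,0],[0,0,0],[0,0,0]]}' 40
python3 jars.py wrist z_wrist.png
```

```text
time: 21.58
eef_pos: [0.6086, 0.0883, 0.1464]
orientation: [-2.279, -2.159, 0.001]
force: [-7.8, 4.8, -2.8]
width: 0.0628
tcp [0.6086 0.0883 0.1464] x_t [0.054  0.9985 0.0008] width 0.06256725163314572
lid [0.6099 0.0876 0.1706] size [0.0619 0.0595] box [178 202 153 132] in tool [ -0.6049   1.2834 -24.2053] in shaker [0.0035 0.1265]
```

```bash
python3 -m crank '{"claw":[1,1,1,1,1],"offset":[[0,0,0],[0,0,0],[0,0,0],[0,0,-30],[0,0,-50]],"twist":[[0,0,0],[0,0,0],[0,0,0],[0,0,0],[0,0,0]]}' 40
python3 -m crank '{"claw":[1,1,1,1,1],"offset":[[0,0,-55],[25,-50,0],[25,-50,0],[25,-50,0],[25,-50,0]],"twist":[[0,0,0],[0,0,0],[0,0,0],[0,0,0],[0,0,0]]}' 40
python3 -m crank '{"claw":[1,1],"offset":[[0,-45,0],[0,0,0]],"twist":[[0,0,0],[0,0,0]]}'
python3 jars.py wrist aa_wrist.png
```

```text
time: 22.25
eef_pos: [0.6084, 0.0876, 0.2264]
orientation: [-2.28, -2.159, 0.003]
force: [0.4, 0.2, 0.1]
width: 0.0856
time: 22.88
eef_pos: [0.4135, 0.1991, 0.2818]
orientation: [2.281, 2.159, 0.001]
force: [0.0, 0.0, 0.2]
width: 0.0854
time: 23.12
eef_pos: [0.368, 0.2013, 0.2825]
orientation: [2.278, 2.163, 0.002]
force: [0.0, 1.0, -0.2]
width: 0.0853
tcp [0.3694 0.2013 0.2823] x_t [0.0529 0.9986 0.0008] width 0.08545451090496849
lid [0.3714 0.2814 0.1247] size [0.0588 0.0591] box [217  68  64  67] in tool [ 79.9969  -2.5291 157.6215] in shaker [-0.2453  0.3069]
lid [0.6025 0.0892 0.1701] size [0.0525 0.0591] box [449 255  63  61] in tool [-99.6951 238.54   112.5097] in shaker [-0.0039  0.1276]
```

View pics/aa_wrist.png

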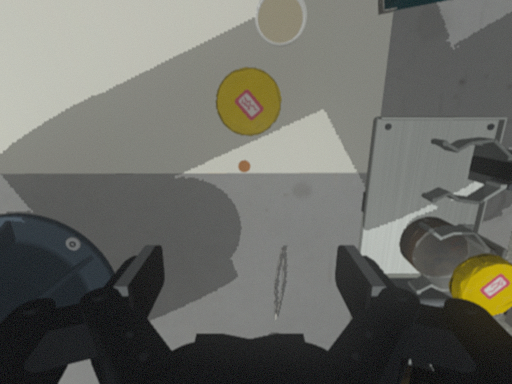

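```bash
python3 -m crank '{"claw":[1,1,1,1,1],"offset":[[41,-1.3,10],[41,-1.3,38],[0,0,50],[0,0,50],[0,0,0]],"twist":[[0,0,0],[0,0,0],[0,0,0],[0,0,0],[0,0,0]]}' 40
python3 jars.py wrist ab_wrist.png
```

```text
time: 23.8
eef_pos: [0.3708, 0.2816, 0.1311]
orientation: [-2.281, -2.159, 0.009]
force: [0.1, 0.0, 1.9]
width: 0.0855
tcp [0.372  0.2825 0.1336] x_t [ 0.055   0.9985 -0.0014] width 0.0854696347100322
lid [0.3716 0.2833 0.1247] size [0.0592 0.0594] box [195 183 112 109] in tool [ 0.7404 -0.4311  8.8441] in shaker [-0.2452  0.3088]
```

View pics/ab_wrist.png

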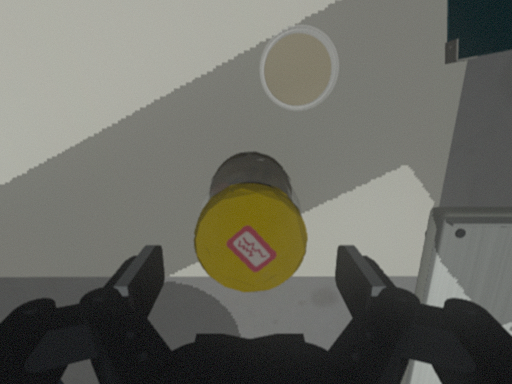

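```bash
python3 -m crank '{"claw":[1,1,1,1],"offset":[[0.5,-0.4,10],[0,0,15],[0,0,9],[0,0,0]],"twist":[[0,0,0],[0,0,0],[0,0,0],[0,0,0]]}' 40
python3 jars.py wrist ac_wrist.png
python3 -m crank '{"claw":[0.5,0.5,0.5,0.5,0.5],"offset":[[0,0,0],[0,0,0],[0,0,0],[0,0,-10],[0,0,-25]],"twist":[[0,0,0],[0,0,0],[0,0,0],[0,0,0],[0,0,0]]}' 40
```

```text
time: 24.35
eef_pos: [0.3711, 0.2833, 0.0991]
orientation: [-2.281, -2.16, 0.002]
force: [-0.2, 0.8, 0.4]
width: 0.0855
tcp [0.3713 0.2835 0.0995] x_t [ 0.0543  0.9985 -0.0003] width 0.08528651094768161
lid [0.3717 0.2834 0.1247] size [0.059  0.0595] box [182 202 137 151] in tool [ -0.0803   0.3306 -25.1739] in shaker [-0.2451  0.3089]
time: 25.02
eef_pos: [0.3708, 0.283, 0.1347]
orientation: [-2.281, -2.16, 0.003]
force: [0.1, 0.2, -3.2]
width: 0.0628
```

```bash
python3 -m crank '{"claw":[0.5,0.5,0.5,0.5,0.5],"offset":[[0,0,-21],[-24,45,0],[-24,45,0],[-24,45,0],[0,0,0]],"twist":[[0,0,0],[0,0,0],[0,0,0],[0,0,0],[0,0,0]]}' 40
python3 jars.py wrist ad_wrist.png; python3 clips.py
```

```text
time: 25.65
eef_pos: [0.5046, 0.2025, 0.1556]
orientation: [2.284, 2.156, 0.0]
force: [-0.6, 1.0, -3.5]
width: 0.0625
tcp [0.5031 0.2034 0.1556] x_t [ 0.0566  0.9984 -0.0002] width 0.06318772290792647
lid [0.505  0.2022 0.1799] size [0.0597 0.0594] box [182 203 136 130] in tool [ -1.1138   1.8888 -24.3196] in shaker [-0.1076  0.2351]
lid [0.5891 0.111  0.1607] size [0.0132 0.0111] box [374 365  39  19] in tool [-87.3567  91.0184  -5.1524] in shaker [-0.0186  0.1487]
tcp shaker [-0.1103  0.2369] 0.1556691796203266 yaw x_t 0.05539356390973767
0.235 -0.04 260 y lo/hi [0.2054 0.27  ] mid 0.23768804226307422 z [0.0945 0.1146]
0.235 -0.03 423 y lo/hi [0.2056 0.266 ] mid 0.23580784176558103 z [0.095  0.1145]
0.235 -0.02 467 y lo/hi [0.2083 0.2654] mid 0.23683979106414782 z [0.0953 0.1146]
0.235 -0.01 438 y lo/hi [0.2035 0.2693] mid 0.23643775101124376 z [0.095  0.1146]
0.235 0 427 y lo/hi [0.2017 0.2706] mid 0.2361417109300642 z [0.0949 0.1145]
0.235 0.01 424 y lo/hi [0.2008 0.2717] mid 0.23622975501320254 z [0.095  0.1146]
```

View pics/ad_wrist.png

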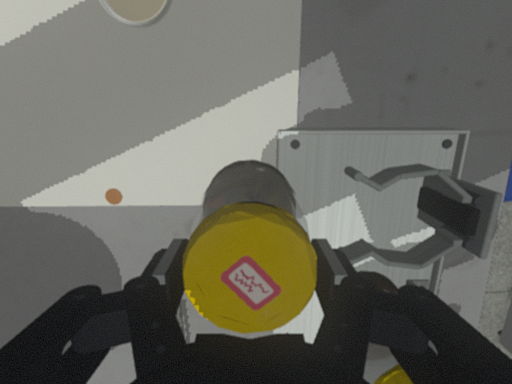

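```bash
python3 -m crank '{"claw":[0.5,0.5,0.5,0.5,0.5],"offset":[[-0.5,10,5],[0,10,4],[0,15,0],[0,10,0],[0,10,0]],"twist":[[0,0,0],[0,0,0],[0,0,0],[0,0,0],[0,0,0]]}' 40
python3 -m crank '{"claw":[0.5,0.5,0.5,0.5],"offset":[[0,10,0],[0,10,0],[0,6,0],[0,0,0]],"twist":[[0,0,0],[0,0,0],[0,0,0],[0,0,0]]}' 40
python3 jars.py wrist ae_wrist.png
python3 -m crank '{"claw":[0.5,0.5,0.5,0.5,0.5],"offset":[[0,9,0],[0,9,0],[0,9,0],[0,5,0],[0,0,0]],"twist":[[0,0,0],[0,0,0],[0,0,0],[0,0,0],[0,0,0]]}' 40
python3 jars.py wrist af_wrist.png
```

```text
time: 26.38
eef_pos: [0.5576, 0.201, 0.1464]
orientation: [-2.28, -2.16, 0.0]
force: [-1.8, 0.4, -4.1]
width: 0.0628
time: 26.88
eef_pos: [0.583, 0.1994, 0.1459]
orientation: [-2.28, -2.16, 0.002]
force: [-1.7, -0.4, -8.5]
width: 0.063
tcp [0.5829 0.1994 0.146 ] x_t [ 0.0543  0.9985 -0.0003] width 0.0627212643832892
lid [0.584  0.199  0.1702] size [0.0616 0.0594] box [180 203 150 130] in tool [ -0.27     1.0444 -24.2726] in shaker [-0.0285  0.2363]
time: 27.55
eef_pos: [0.6146, 0.1977, 0.1465]
orientation: [-2.28, -2.16, 0.002]
force: [-6.6, 0.7, -1.6]
width: 0.0627
tcp [0.6145 0.1977 0.1465] x_t [ 0.0542  0.9985 -0.0001] width 0.06270263327857134
lid [0.6159 0.1973 0.1709] size [0.0611 0.0595] box [182 203 147 131] in tool [ -0.2597   1.382  -24.3897] in shaker [0.0035 0.2364]
```

View pics/af_wrist.png

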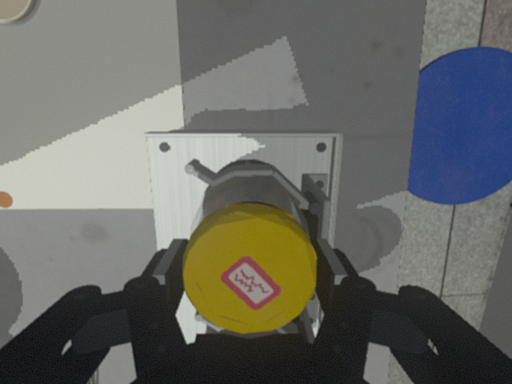

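```bash
python3 -m crank '{"claw":[1,1,1,1,1],"offset":[[0,0,0],[0,0,0],[0,0,0],[0,0,-30],[0,0,-50]],"twist":[[0,0,0],[0,0,0],[0,0,0],[0,0,0],[0,0,0]]}' 35
python3 -m crank '{"claw":[1,1,1,1,1],"offset":[[0,0,-60],[-10,-50,-20],[-55,-20,0],[-55,-20,0],[-55,-20,0]],"twist":[[0,0,0],[0,0,0],[0,0,0],[0,0,0],[0,0,0]]}' 
python3 -m crank '{"claw":[1,1,1,1,1],"offset":[[-55,-12,0],[0,0,0],[0,0,0],[0,0,0],[0,0,0]],"twist":[[0,0,0],[0,0,-10],[0,0,-10],[0,0,-10],[0,0,-10]]}' 
python3 -m crank '{"claw":[1,1,1,1,1],"offset":[[0,0,0],[0,0,0],[0,0,0],[0,0,0],[0,0,0]],"twist":[[0,0,-10],[0,0,-10],[0,0,-10],[0,0,-10],[0,0,-10]]}' 
python3 jars.py wrist ag_wrist.png; python3 -c "
from h import *
for n in ['top','side']:
  c=cam(n); save(c,f'ag_{n}.png')"
```

```text
time: 28.22
eef_pos: [0.6144, 0.1974, 0.2264]
orientation: [-2.28, -2.16, 0.004]
force: [1.3, -0.0, 0.5]
width: 0.0853
time: 28.85
eef_pos: [0.4949, 0.0275, 0.3069]
orientation: [2.28, 2.16, 0.001]
force: [0.9, -0.2, 0.0]
width: 0.0856
time: 29.48
eef_pos: [0.4809, -0.0255, 0.3069]
orientation: [1.396, 2.813, 0.0]
force: [-0.3, 0.4, 0.1]
width: 0.0858
time: 30.1
eef_pos: [0.481, -0.0254, 0.3069]
orientation: [0.076, 3.14, -0.0]
force: [-0.3, 0.1, 0.1]
width: 0.0857
tcp [ 0.4809 -0.0254  0.3069] x_t [-0.9992  0.0394 -0.0007] width 0.08543165177816894
lid [ 0.5749 -0.1815  0.1708] size [0.0253 0.0267] box [101 258  27  29] in tool [ -99.9874 -152.2791  136.1824] in shaker [-0.0167 -0.1441]
lid [0.6057 0.1935 0.1706] size [0.0476 0.0605] box [415 260  67  47] in tool [-115.991   223.654   136.3037] in shaker [-0.0064  0.232 ]
lid [0.6112 0.0671 0.17  ] size [0.05   0.0259] box [323 264  28  51] in tool [-126.4429   97.6069  136.9197] in shaker [0.0059 0.1061]
```

View pics/ag_wrist.png

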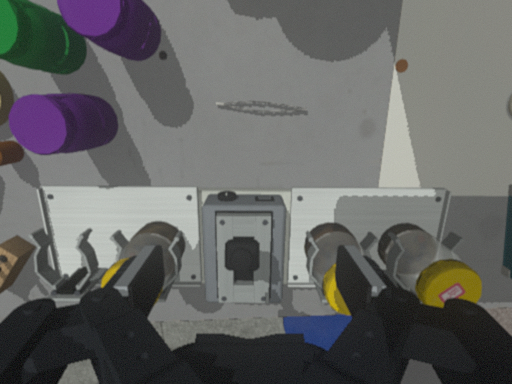

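View pics/ag_top.png

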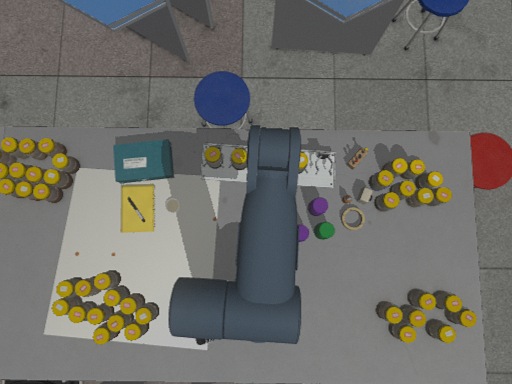

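View pics/ag_side.png

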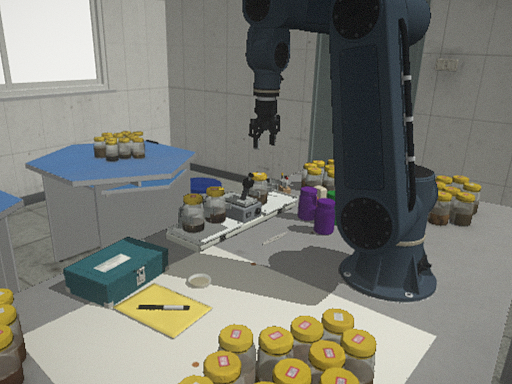

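```bash
python3 -m crank '{"claw":[1,1,1,1,1],"offset":[[-34,-3.5,0],[-33.6,-3.4,0],[0,0,35],[0,0,40],[0,0,0]],"twist":[[0,0,0.9],[0,0,0],[0,0,0],[0,0,0],[0,0,0]]}' 35
python3 jars.py wrist ah_wrist.png
```

```text
time: 30.88
eef_pos: [0.5463, -0.0364, 0.2295]
orientation: [-0.116, -3.135, -0.0]
force: [0.1, 0.3, -0.0]
width: 0.0855
tcp [ 0.5473 -0.0364  0.2317] x_t [-0.9973  0.0729  0.0015] width 0.08512081662180335
lid [0.604  0.0877 0.1704] size [0.0556 0.0555] box [364 231  87  73] in tool [-47.6507 127.922   61.3172] in shaker [-0.0024  0.1262]
lid [ 0.5872 -0.1647  0.1707] size [0.0496 0.0559] box [ 52 235  83  70] in tool [ -49.2561 -125.0032   60.9725] in shaker [-0.0054 -0.1267]
lid [0.6153 0.1662 0.1675] size [0.0388 0.0086] box [489 237  23  61] in tool [-53.1179 207.0447  64.2054] in shaker [0.0045 0.2053]
```

View pics/ah_wrist.png

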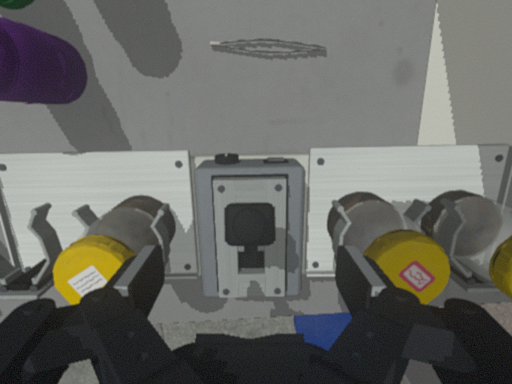

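```bash
python3 -m crank '{"claw":[1,1,1,1,1],"offset":[[-1,0,0],[0,0,40],[0,0,36],[0,0,0],[0,0,0]],"twist":[[0,0,-1],[0,0,0],[0,0,0],[0,0,0],[0,0,0]]}' 35
python3 jars.py wrist ai_wrist.png
python3 -m crank '{"claw":[0,0,0,0,0],"offset":[[0,0,0],[0,0,0],[0,0,0],[0,0,0],[0,0,0]],"twist":[[0,0,0],[0,0,0],[0,0,0],[0,0,0],[0,0,0]]}' 35
python3 jars.py wrist aj_wrist.png
```

```text
time: 31.55
eef_pos: [0.55, -0.0366, 0.1579]
orientation: [0.083, 3.138, -0.0]
force: [-0.3, 0.2, 0.1]
width: 0.0854
tcp [ 0.5501 -0.0366  0.1579] x_t [-0.9986  0.0526 -0.0031] width 0.08548530617223575
lid [ 0.5699 -0.1543  0.1699] size [0.016  0.0317] box [  0 275  83  48] in tool [ -26.008  -116.4741  -11.8651] in shaker [-0.0232 -0.1172]
lid [0.5876 0.0837 0.17  ] size [0.0242 0.0387] box [417 276  95  59] in tool [-31.1371 122.1151 -11.9292] in shaker [-0.0185  0.1214]
lid [ 0.6148 -0.1421  0.1707] size [0.0117 0.0118] box [ 60 361  21  23] in tool [ -70.2101 -101.9535  -12.5852] in shaker [ 0.021  -0.1026]
lid [0.6269 0.0632 0.17  ] size [0.0143 0.0116] box [416 360  25  24] in tool [-71.4615 103.7035 -11.8526] in shaker [0.0218 0.1031]
time: 32.22
eef_pos: [0.549, -0.0365, 0.156]
orientation: [0.083, 3.14, -0.0]
force: [-0.9, -0.3, 6.1]
width: 0.0333
tcp [ 0.549  -0.0365  0.156 ] x_t [-0.9986  0.0526 -0.0005] width 0.033779064794880645
lid [ 0.5746 -0.153   0.1706] size [0.025  0.0332] box [  0 278  85  62] in tool [ -31.6704 -114.9711  -14.5633] in shaker [-0.0186 -0.1157]
lid [0.5896 0.0818 0.1701] size [0.0276 0.0401] box [414 279  98  68] in tool [-34.3666 120.3178 -14.125 ] in shaker [-0.0164  0.1196]
```

View pics/aj_wrist.png

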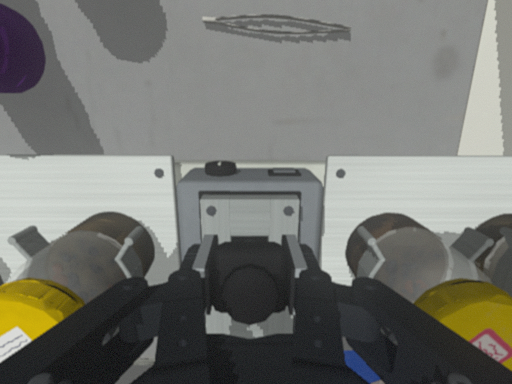

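```bash
python3 -m crank '{"claw":[0,0,0],"offset":[[2.6,0,-7],[2.6,0,-7],[0,0,0]],"twist":[[0,0,0],[0,0,0],[0,0,0]]}' 35
python3 jars.py wrist ak_wrist.png
```

```text
time: 32.65
eef_pos: [0.5438, -0.0363, 0.1698]
orientation: [0.083, 3.14, -0.0]
force: [4.4, -1.3, -5.0]
width: 0.0333
tcp [ 0.5439 -0.0363  0.1696] x_t [-0.9986  0.0526 -0.0005] width 0.03338406985025431
lid [ 0.5841 -0.163   0.1706] size [0.0438 0.0508] box [  0 273  97  85] in tool [ -46.8027 -124.4245   -1.0079] in shaker [-0.0085 -0.1251]
lid [0.5991 0.0892 0.1703] size [0.0466 0.0527] box [403 274 109  86] in tool [-48.5443 128.155   -0.6612] in shaker [-0.0073  0.1275]
```

View pics/ak_wrist.png

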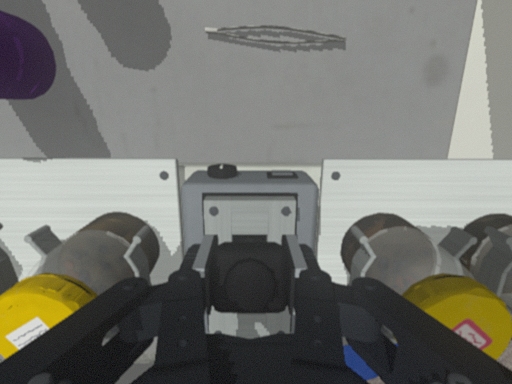

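```bash
python3 -m crank '{"claw":[0,0],"offset":[[0.6,0,-1.9],[0,0,0]],"twist":[[0,0,0],[0,0,0]]}' 35
python3 -m crank '{"claw":[0,0,0,0],"offset":[[-12.6,0,-4.5],[-12.9,0,-2.9],[-13.2,0,-1.7],[-13.2,0,-0.6]],"twist":[[0,0,0],[0,0,0],[0,0,0],[0,0,0]]}' 35
python3 jars.py wrist al_wrist.png
```

```text
time: 32.95
eef_pos: [0.5434, -0.0362, 0.1711]
orientation: [0.083, 3.14, -0.0]
force: [4.9, -0.4, -6.8]
width: 0.0332
time: 33.45
eef_pos: [0.5939, -0.039, 0.18]
orientation: [-0.083, -3.137, 0.0]
force: [-3.7, -0.8, -7.1]
width: 0.0338
tcp [ 0.5952 -0.039   0.1798] x_t [-0.9986  0.0527  0.003 ] width 0.033312151671116036
lid [ 0.5931 -0.1584  0.1708] size [0.0601 0.0535] box [  0 192 104 106] in tool [  -4.2331 -119.2702    9.0817] in shaker [ 0.0001 -0.12  ]
lid [0.6068 0.0832 0.1703] size [0.0603 0.0576] box [395 194 117 105] in tool [ -5.2242 122.7231   9.5102] in shaker [0.0006 0.122 ]
```

View pics/al_wrist.png

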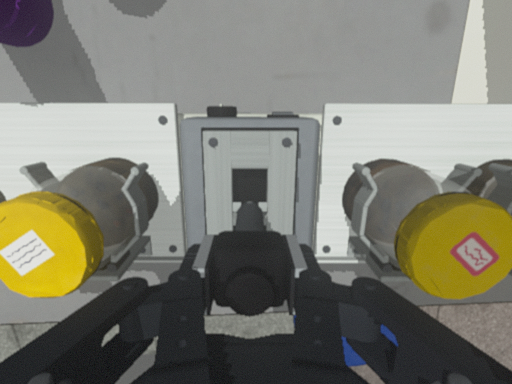

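```bash
python3 -m crank '{"claw":[0,0,0,0,0],"offset":[[-13.2,0,0.6],[-13.2,0,1.7],[-12.9,0,2.9],[-12.6,0,4],[-6,0,2]],"twist":[[0,0,0],[0,0,0],[0,0,0],[0,0,0],[0,0,0]]}' 35
python3 -m crank '{"claw":[0],"offset":[[0,0,0]],"twist":[[0,0,0]]}' 35
python3 jars.py wrist am_wrist.png
```

```text
time: 34.12
eef_pos: [0.6522, -0.0421, 0.1689]
orientation: [-0.083, -3.138, 0.0]
force: [-4.3, -1.9, -5.3]
width: 0.0337
time: 34.25
eef_pos: [0.6523, -0.0421, 0.1692]
orientation: [-0.083, -3.139, 0.0]
force: [-4.0, -2.1, -6.1]
width: 0.0334
tcp [ 0.6524 -0.0421  0.1696] x_t [-0.9986  0.0527  0.0008] width 0.03327666000039251
lid [ 0.5959 -0.1487  0.1708] size [0.0587 0.0349] box [  0  85  80 130] in tool [  50.7515 -109.4111   -1.1593] in shaker [ 0.0025 -0.1102]
lid [0.6082 0.0732 0.1703] size [0.0601 0.0383] box [418  86  94 130] in tool [ 50.2399 112.8637  -0.6805] in shaker [0.0026 0.112 ]
```

View pics/am_wrist.png

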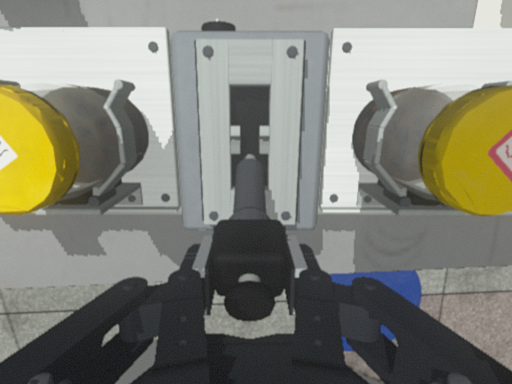

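```bash
python3 -m crank '{"claw":[0,0],"offset":[[-3,0,1],[0,0,0]],"twist":[[0,0,0],[0,0,0]]}' 35
python3 -m crank '{"claw":[0,0],"offset":[[2.5,0,6],[2.5,0,6]],"twist":[[0,0,0],[0,0,0]]}' 35
```

```text
time: 34.55
eef_pos: [0.6534, -0.0422, 0.1687]
orientation: [-0.083, -3.136, 0.0]
force: [-18.9, -2.0, 0.0]
width: 0.0332
time: 34.8
eef_pos: [0.6505, -0.042, 0.1588]
orientation: [0.083, 3.139, -0.0]
force: [-13.5, -1.9, 44.4]
width: 0.0334
```

```bash
python3 -m crank '{"claw":[1,1,1,1],"offset":[[0,0,-3],[0,0,0],[0,0,0],[0,0,0]],"twist":[[0,0,0],[0,0,0],[0,0,0],[0,0,0]]}' 35
python3 jars.py wrist an_wrist.png
```

```text
time: 35.3
eef_pos: [0.6508, -0.0418, 0.1599]
orientation: [0.082, 3.14, 0.0]
force: [0.8, -0.7, -0.0]
width: 0.0853
tcp [ 0.6508 -0.0418  0.1599] x_t [-0.9986  0.0525  0.    ] width 0.08521628457236229
lid [ 0.5971 -0.1452  0.1707] size [0.0551 0.0281] box [  0  89  70 135] in tool [  48.2265 -106.0059  -10.8311] in shaker [ 0.0034 -0.1066]
lid [0.6086 0.0698 0.1702] size [0.0589 0.0315] box [427  89  85 136] in tool [ 47.957  109.2545 -10.2945] in shaker [0.0032 0.1086]
```

View pics/an_wrist.png

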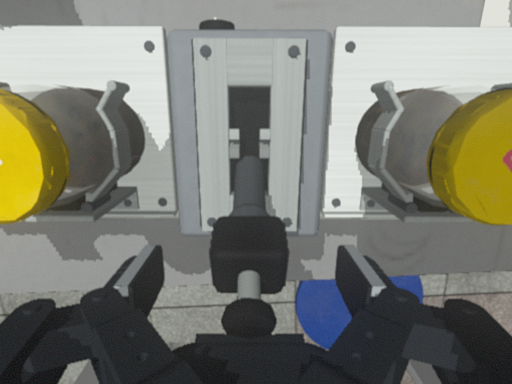

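```bash
python3 -m crank '{"claw":[1,1,1,1,1],"offset":[[0,0,-40],[0,0,-55],[20,0,-50],[45,0,0],[45,0,0]],"twist":[[0,0,0],[0,0,0],[0,0,0],[0,0,0],[0,0,0]]}' 35
cat > lev.py <<'E'
from jars import *
c=cam('wrist'); save(c,'ao_wrist.png'); W=cloud(c); R=np.array([[np.cos(P[2]),np.sin(P[2])],[-np.sin(P[2]),np.cos(P[2])]])
q=W.copy(); q[...,:2]=(W[...,:2]-P[:2]-np.array([.002,0]))@R.T
for t in (.29,.31,.33,.35,.37):
    a=np.array([np.sin(t),0,np.cos(t)]); b=np.array([np.cos(t),0,-np.sin(t)]); r=q-np.array([0,0,.045]); L=r@a; B=r@b
    m=(abs(q[...,1])<.03)&(abs(B)<.03)&(L>.11)&(L<.2)
    cap=m&(L>.165); col=m&(L<.155)&(L>.12)
    print(t,'cap B',np.percentile(B[cap],[3,97]).mean(),'L',np.percentile(L[cap],[10,90]),'collar L',np.percentile(L[col],[50,90,97]))
E
python3 lev.py; python3 jars.py wrist
```

```text
time: 35.98
eef_pos: [0.5403, -0.036, 0.3053]
orientation: [0.083, 3.139, -0.0]
force: [-1.3, -0.1, 0.8]
width: 0.0854
0.29 cap B 0.006933286300367035 L [0.1699 0.1746] collar L [0.1461 0.1503 0.1512]
0.31 cap B 0.0034683419647303275 L [0.1698 0.1747] collar L [0.146  0.1503 0.1511]
0.33 cap B 7.409346769972867e-06 L [0.1697 0.1747] collar L [0.1459 0.1503 0.151 ]
0.35 cap B -0.003457925399646861 L [0.1696 0.1747] collar L [0.1457 0.1502 0.151 ]
0.37 cap B -0.006929125798916049 L [0.1694 0.1746] collar L [0.1455 0.1501 0.151 ]
tcp [ 0.537  -0.0358  0.3055] x_t [-0.9986  0.0526  0.0012] width 0.08510902465027875
lid [ 0.5886 -0.1625  0.1707] size [0.0526 0.0608] box [100 214  65  56] in tool [ -58.3454 -123.7907  134.7141] in shaker [-0.0041 -0.1244]
lid [0.6029 0.0854 0.1704] size [0.0534 0.0598] box [334 216  65  54] in tool [-59.6184 124.5786 134.976 ] in shaker [-0.0033  0.1239]
lid [0.6125 0.1932 0.1707] size [0.0604 0.0597] box [432 216  71  59] in tool [-63.5239 232.7285 134.6796] in shaker [0.0003 0.2321]
```

View pics/ao_wrist.png

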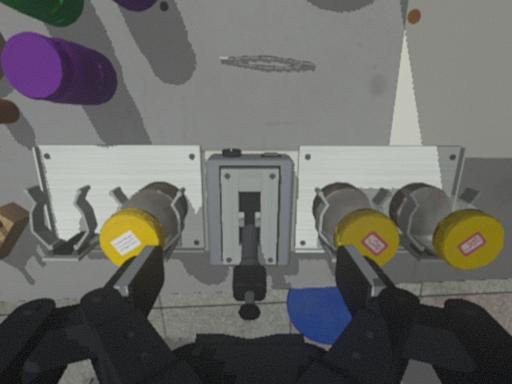

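```bash
python3 -m crank '{"claw":[1,1,1,1,1],"offset":[[50,0,0],[50,0,0],[20,0,0],[0,0,0],[0,0,0]],"twist":[[0,0,0],[0,0,0],[0,0,0],[0,0,0],[0,0,0]]}' 35
python3 jars.py wrist ap_wrist.png; python3 lev.py; python3 -c "
from h import *
c=cam('side'); save(c,'ap_side.png',(150,140,350,280),4)"
```

```text
time: 36.7
eef_pos: [0.422, -0.0298, 0.305]
orientation: [0.083, 3.14, 0.0]
force: [-0.2, 0.3, 0.0]
width: 0.0856
tcp [ 0.422  -0.0298  0.3048] x_t [-0.9986  0.0526  0.0001] width 0.08519098019111179
lid [ 0.5848 -0.1408  0.1705] size [0.0389 0.0192] box [148 305  25  39] in tool [-168.3917 -102.2988  134.349 ] in shaker [-0.0091 -0.103 ]
lid [0.5968 0.0655 0.1699] size [0.0384 0.0228] box [327 305  25  39] in tool [-169.5272  104.3885  134.922 ] in shaker [-0.0084  0.1037]Traceback (most recent call last):
  File "lev.py", line 8, in <module>
    print(t,'cap B',np.percentile(B[cap],[3,97]).mean(),'L',np.percentile(L[cap],[10,90]),'collar L',np.percentile(L[col],[50,90,97]))
                    ~~~~~~~~~~~~~^^^^^^^^^^^^^^^
    return _quantile_unchecked(
        a, q, axis, out, overwrite_input, method, keepdims, weights)
    return _ureduce(a,
                    func=_quantile_ureduce_func,
    ...<5 lines>...
                    overwrite_input=overwrite_input,
                    method=method)
    r = func(a, **kwargs)
    result = _quantile(arr,
                       quantiles=q,
    ...<2 lines>...
                       out=out,
                       weights=wgt)
    slices_having_nans = np.isnan(arr[-1, ...])
                                  ~~~^^^^^^^^^
IndexError: index -1 is out of bounds for axis 0 with size 0
```

View pics/ap_wrist.png

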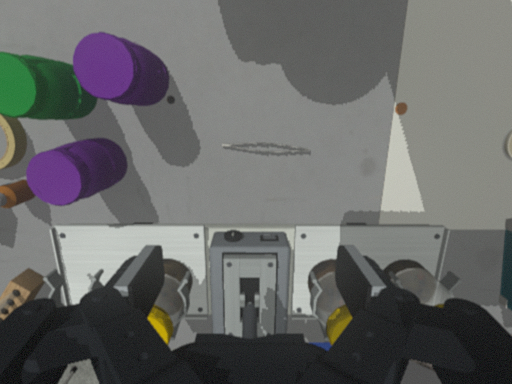

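View pics/ap_side.png

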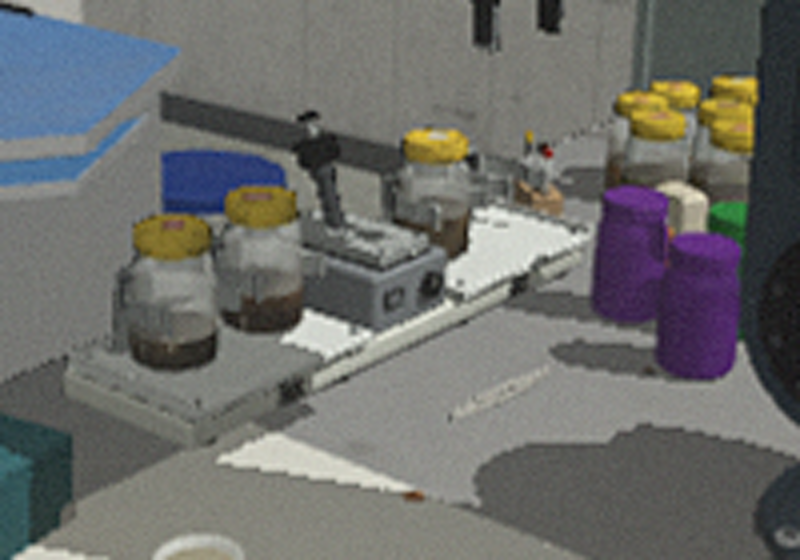

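```bash
python3 jars.py top
```

```text
tcp [ 0.4216 -0.0298  0.3047] x_t [-0.9986  0.0526  0.0007] width 0.08512009367877002
lid [0.613  0.1969 0.1731] size [0.0582 0.0534] box [205 147  16  15] in tool [-179.2302  236.3943  131.4401] in shaker [0.0006 0.2357]
lid [0.6072 0.0846 0.1726] size [0.0563 0.0573] box [232 149  15  15] in tool [-179.4011  124.0046  131.9354] in shaker [0.001  0.1233]
```

```bash
python3 -c "
from plant import sign_off; print(sign_off())"
```

```text
the job is handed in; nothing more can be done
None
```

I parked the lever, pushed all three jars home, put the lever back in drive, and handed the job in at about 37 s on the robot's clock. I found only three jars in front of the shaker. They went into clips 1, 2 and 3, held by their lids at 40 N and pressed against the bumpers until the force readings showed contact. Clip 4 stays empty.

**Last checks**
- **Jars:** all three stand upright, with their lids about 1–3.5 mm past my estimate of home. A 1–3 mm error in my estimate of the shaker's position would explain that. The top camera confirmed clips 1 and 2 at the end. The arm blocked its view of clip 3, so that one rests on wrist and side views.
- **Lever:** the collar is fully down at the drive end, with its top 150–151 mm from the pivot. The lever angle read about 0.33 rad rather than the nominal 0.35 from upright, which is within the 0.03 rad of play.
- **Other things on the bench:** I touched none of them, and none looked moved in the pictures.

**What went wrong or disagreed**
- When I lowered the collar the last time, it had slipped in the pads and reached bottom early. The wrist force rose briefly to about 44 N until I released it. That is under the 120 N wrist limit, but it was the gripped collar pressing, so I can't tell whether it counts toward the 40 N limit on pressing.
- One last lever measurement failed because the lever was out of the wrist camera's view. The reading just before it was good.

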